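# Scrub a staining jar and fill the empty pockets of the jar rack

### The arm

A 6-joint arm with a two-finger parallel gripper is mounted at the origin on the work surface. World frame = base frame: x ahead of the robot, y to its left, z up, the work surface at z = 0. Lengths are in mm, angles in rad, forces in N, time in s.
With the tool pointing down it reaches from about 425 to 950 mm from the base axis. Payload 3.5 kg.
Tool frame: the origin (TCP) lies midway between the tips of the shut fingers; the grasp point (between the pads) lies 19 mm behind it; z points along the fingers, y is the line along which they close (so a half turn about z gives the same grasp; the last joint's range is limited). The gripper opens to 85 mm and grips with 20 to 120 N. Pads are 22 mm wide; open, the fingers measure 114 mm over their backs; the gripper's body (76 mm by 85 mm) begins 54 mm behind the grasp point. The pads swing forward as they close: fully open they stand 13 mm farther back than shut.
Start: joints at [1.041, 0.286, 1.577, -0, 1.279, -0.15], TCP at [250.209, 626.898, 231.325] pointing down, gripper open.
Joint ranges: [-2.77, 2.77], [-0.9, 2.22], [0.21, 2.48], [-1.53, 4.67], [0.24, 2.81], [-2.84, 2.84]. Speed limits (rad/s): [2.79, 2.79, 3.14, 3.14, 3.14, 3.14].

### API

Orientations are given as a rotation vector (axis times angle).
In Python, from rig import manip, grab_frame, job_done, recognise, place_of gives the robot as it stands.
- The arm moves only by the tool move_arm, never from a script. Its argument "increments" is a list of rows, each a list of 7 numbers: the closure, from -1 (fully open) to 1 (shut), then the shift along the world's x, y, z in units of 25 mm (1.0 is 25 mm), then the turn, a rotation vector about the world's x, y, z in units of 5 degrees (1.0 is 5 degrees). In form: [[grip, x, y, z, wx, wy, wz], ...]. A call has exactly 5 rows; each row is the pose to reach, as a shift and turn from the pose commanded when the call began; what a row does not reach only later rows make up. A row lasts 1/12 s, in which the tool goes at most 41.7 mm and 7.16 degrees, less where a joint would pass 70% of its speed; a pose out of reach is approached as far as the arm can. A call with a gripper value outside its range is refused whole. The fingers move at their own pace and stop on an object; "squeeze" is the grip in N (left out, the last holds). Time passes only in rows, so rows that repeat a pose let the fingers close, or fill a call up. It gives the time, the measured TCP pose, the force, the opening and the grip force at its end, in the units of the state.
- manip.get_obs(): the state, without advancing time (a new reading comes with each control period).
- grab_frame(name): name is "side" or "top" or "wrist"; returns a dict with "image" (400x640x3 uint8, blue, green, red), "depth" (400x640 float32, mm along the optical axis (not along the pixel's ray), 0 where there is no reading), "K" (3x3 intrinsics, pixels), "world_from_camera" (4x4, takes a point from camera to world coordinates). Camera axes: x right, y up, looking along -z (the intrinsics and any distortion apply to the point x, -y, -z); pixel columns grow to the right and rows downward; lengths in mm; the calibration is good to about 2 mm. A picture is of the moment at which its call begins.
- job_done(): hands the job in; it is judged then, once.
Trained networks look in the newest picture that a camera, given by its name, has taken for a name from the list of things; names that differ only in an ending like _2 or _b are one class to them, and where a whole thing is asked for, a point or a joint stands for the part that bears it (a point fixed in the world has none). Each returns a list of dicts, best first, with "p" (0 to 1); they miss things now and then, are a little off and sometimes report something else, mostly with a low value. They report only what shows in the picture. A call takes as long as a camera call. They do not tell look-alikes from the thing itself.
- recognise(camera, query): "position" ([column, row] in pixels, amid what is visible of it).
- place_of(camera, query): "position" ([column, row] in pixels: a listed point, or the origin of a listed thing).
The state is a dict: "t": time; "joints": joint angles; "dq": joint speeds; "joint_torque": joint torques, N m; "tool_pos": TCP position; "ee_rot": TCP orientation; "contact_force": force on the tool from outside, world axes, zero at the start; "wrist_torque": the same for the moment, N m; "width": opening from 0.0 (shut) to 1.0 (fully open); "gripper_force": force on a finger pad.
Only numpy, scipy, OpenCV 4.12 (cv2) and the standard library are available. Lean on these libraries where they do the work, as an engineer would, in place of code of your own. Each camera call takes 0.05 s, during which the arm holds its last target. There are 200 camera calls.

### The job

The glass staining jar in the black wash tray still needs scrubbing: take the long bottle brush from its slanted stand, brush the jar with two full strokes right down to the bottom, coming back up to the mouth in between, and put the brush back in its stand. Then fill the two empty pockets of the slanted rack with the scrubbed jar and the clean spare jar that stands in front of the rack, each set down to the pocket's floor and not dropped. Leave what is already in the rack, and everything else on the bench, where it stands.

Things in the scene. Friction and masses are not known exactly. Their poses are not given: they have to be found in the camera images.
- wash_jar: the staining jar to scrub: a plain open glass jar, straight round wall, 50 mm outside diameter, 42 mm inside, 100 mm tall, wall 4 mm, floor 6 mm thick, about 0.17 kg; it stands upright in the fixed black wash tray (160 x 170 mm, rim 18 mm high, floor 4 mm thick). Origin: centre of its underside; z is its axis, pointing out of the mouth
- wash_jar_in (a point): centre of the inner floor of the jar to scrub, 6 mm above its origin, 94 mm below its rim
- spare_jar: the clean spare staining jar, the same size and shape (50 mm diameter, 100 mm tall), standing upright on the bench in front of the rack's near end, on the side to which the rack leans; narrower than the beaker near it. Origin: centre of its underside; z is its axis, pointing out of the mouth
- rack_jar0: a third such jar, already standing in a pocket of the rack and to be left there; same size, origin at its underside
- rack_jar1: a fourth such jar, already standing in a pocket of the rack and to be left there; same size, origin at its underside
- rack_bottle: an amber reagent bottle with black cap, 50 mm diameter, 111 mm tall, already standing in a pocket of the rack and to be left there; origin at its underside
- pockets: the fixed white rack's row of five open square pockets, leaning 30 degrees to the robot's right so that they open up and sideways; each 58 mm wide inside, 42 mm deep, 62 mm centre to centre, walls and floor 4 mm. Origin: centre of the row's underside; z out of the pockets, y along the row (towards the robot), x across it (to the robot's left and up). A seated jar sticks out 58 mm above the walls
- brush: long bottle brush, 198 mm: white round bristle head 28 mm in diameter over the first 72 mm, thin 8 mm steel shank to 104 mm, then a black round handle 17 mm in diameter to 198 mm; about 0.07 kg, balance point about 75 mm from the tip. It starts bristles down in its slanted stand. Origin: the bristle tip; z runs from tip to handle
- brush_tip (a point): the bristle tip (the brush's origin)
- tube: the brush stand's fixed steel tube, 38 mm inside diameter, 80 mm long, leaning 30 degrees to the robot's left, mouth up. Origin: centre of its underside; z along its axis, out of the mouth
- tube_in (a point): centre of the tube's inner floor, 4 mm above its origin along z, 76 mm below its mouth
- beaker: bystander: glass beaker, 68 mm diameter, 90 mm tall, wider than the jars; origin at its underside
- bottle: bystander: small amber bottle with black cap, 48 mm diameter, 115 mm tall; origin at its underside
- carton0: bystander: opened blue carton, 50 x 70 x 55 mm; origin at its underside
- carton1: bystander: opened blue carton, 60 x 85 x 50 mm; origin at its underside
- dish: bystander: square glass staining dish with slides, 90 x 75 x 70 mm; origin at its underside
- pocket0 (a point): centre of the inner floor of pocket 0, counted from the end farthest from the robot; same axes as the row of pockets. Empty unless one of the jars or the amber bottle stands in it
- pocket1 (a point): centre of the inner floor of pocket 1, counted from the end farthest from the robot; same axes as the row of pockets. Empty unless one of the jars or the amber bottle stands in it
- pocket2 (a point): centre of the inner floor of pocket 2, counted from the end farthest from the robot; same axes as the row of pockets. Empty unless one of the jars or the amber bottle stands in it
- pocket3 (a point): centre of the inner floor of pocket 3, counted from the end farthest from the robot; same axes as the row of pockets. Empty unless one of the jars or the amber bottle stands in it
- pocket4 (a point): centre of the inner floor of pocket 4, counted from the end farthest from the robot; same axes as the row of pockets. Empty unless one of the jars or the amber bottle stands in it
Not all that is in view belongs to the job. What is shaped like the wash_jar but pink or yellow is not meant.

How it is judged:
By the outcome, as a careful person would: the job done as asked, in the order asked, and still so for the second after the job is handed in, with the robot touching nothing.
It also fails if it takes over 72 s, if anything falls off the work surface, if the arm or the gripper's body presses on something with over 40 N, if the wrist force passes 120 N, or if a joint passes its speed limit or range.

## Working session

There is one attempt and no reset: what is moved stays moved. The work goes in short steps, Python scripts to look and compute and a tool call to move; the robot and the scene stay as the last step left them, time stands still between calls to the robot, and variables do not carry over. Pictures are saved under pics/ and viewed, at most 10 in all, crops included, and the job is handed in when it is done.

Besides the shell and the picture viewer there is one more tool, called after ">>>" as name(argument=value, ...) on one line, values as JSON. move_arm: Moves the arm, as the interface text tells. Its arguments: {"type":"object","properties":{"increments":{"type":"array","items":{"type":"array","items":{"type":"number"}}},"squeeze":{"type":"number"}},"required":["increments"]}

```bash
ls; mkdir -p pics; cat > h.py <<'E'
import numpy as np, cv2
from rig import manip, grab_frame, job_done, recognise, place_of
def px2w(f,u,v,d=None):
    if d is None:
        p=f["depth"][max(0,int(v)-2):int(v)+3,max(0,int(u)-2):int(u)+3]; p=p[p>0]; d=np.median(p) if len(p) else np.nan
    K=f["K"]; c=np.array([(u-K[0,2])*d/K[0,0],-(v-K[1,2])*d/K[1,1],-d,1])
    return (f["world_from_camera"]@c)[:3]
def cloud(f):
    v,u=np.indices(f["depth"].shape); d=f["depth"]; K=f["K"]
    c=np.stack([(u-K[0,2])*d/K[0,0],-(v-K[1,2])*d/K[1,1],-d,np.ones_like(d)],-1)
    P=(c@f["world_from_camera"].T)[...,:3]; P[d<=0]=np.nan
    return P
def ray_z(f,u,v,z):
    a=f["world_from_camera"][:3,3]; b=px2w(f,u,v,1000.)
    return a+(b-a)*(z-a[2])/(b[2]-a[2])
E
python3 - <<'E'
from h import *
for n in("side","top"):
    f=grab_frame(n); cv2.imwrite(f"pics/{n}0.png",f["image"]); np.savez(f"{n}0.npz",**f)
    print(n,f["K"].tolist(),f["world_from_camera"].round(3).tolist())
    for q in["wash_jar","spare_jar","brush","tube","tube_in","pockets","pocket0","pocket1","pocket2","pocket3","pocket4","beaker","rack_bottle","brush_tip"]:
        print(q,[(np.round(r["position"]).tolist(),round(r["p"],2),px2w(f,*r["position"]).round().tolist()) for r in place_of(n,q)[:4]])
E
```

```text
pics
side [[469.4706546757423, 0.0, 325.2527562660846], [0.0, 469.4706546757423, 199.00128458501598], [0.0, 0.0, 1.0]] [[0.812, 0.369, -0.452, -118.17], [-0.584, 0.517, -0.626, -934.034], [0.002, 0.772, 0.635, 950.009], [0.0, 0.0, 0.0, 1.0]]
wash_jar [([358.0, 274.0], 0.84, [430.0, -322.0, 28.0]), ([391.0, 335.0], 0.74, [376.0, -510.0, 28.0]), ([360.0, 273.0], 0.66, [431.0, -325.0, 31.0]), ([305.0, 305.0], 0.64, [265.0, -321.0, 22.0])]
spare_jar [([304.0, 216.0], 0.78, [440.0, -51.0, 27.0])]
brush []
tube [([405.0, 232.0], 0.95, [612.0, -300.0, 57.0])]
tube_in [([404.0, 233.0], 0.58, [611.0, -298.0, 55.0])]
pockets [([282.0, 163.0], 0.75, [508.0, 175.0, 62.0]), ([409.0, 235.0], 0.25, [617.0, -309.0, 54.0])]
pocket0 [([285.0, 144.0], 0.96, [564.0, 245.0, 77.0]), ([285.0, 163.0], 0.92, [474.0, 100.0, 119.0]), ([284.0, 150.0], 0.91, [532.0, 202.0, 88.0]), ([283.0, 177.0], 0.8, [453.0, 80.0, 85.0])]
pocket1 [([285.0, 144.0], 0.96, [564.0, 245.0, 77.0]), ([285.0, 163.0], 0.92, [474.0, 100.0, 119.0]), ([284.0, 150.0], 0.91, [532.0, 202.0, 88.0]), ([283.0, 177.0], 0.8, [453.0, 80.0, 85.0])]
[... 2211 characters left out ...]
249.0, 78.0]), ([202.0, 161.0], 0.86, [617.0, 304.0, 29.0]), ([248.0, 208.0], 0.64, [482.0, 165.0, 33.0])]
pocket4 [([267.0, 219.0], 0.93, [446.0, 103.0, 92.0]), ([216.0, 177.0], 0.89, [564.0, 249.0, 78.0]), ([202.0, 161.0], 0.86, [617.0, 304.0, 29.0]), ([248.0, 208.0], 0.64, [482.0, 165.0, 33.0])]
beaker [([361.0, 221.0], 0.8, [450.0, -160.0, 2.0]), ([199.0, 160.0], 0.61, [620.0, 311.0, 31.0]), ([486.0, 180.0], 0.35, [567.0, -514.0, 43.0])]
rack_bottle [([233.0, 189.0], 0.79, [529.0, 199.0, 90.0])]
brush_tip [([184.0, 151.0], 0.33, [641.0, 348.0, 54.0]), ([217.0, 176.0], 0.29, [564.0, 246.0, 80.0]), ([403.0, 153.0], 0.26, [636.0, -274.0, 77.0]), ([233.0, 189.0], 0.19, [528.0, 200.0, 88.0])]
```

```bash
python3 -c "
from rig import manip
print(manip.get_obs())"
```

```text
{'t': 1.5, 'joints': array([ 1.04102249e+00,  2.86288900e-01,  1.57668322e+00,  2.29760752e-06,
        1.27863258e+00, -1.49979962e-01]), 'dq': array([-1.10506783e-03,  1.94941407e-03,  1.17010161e-03,  2.42429392e-03,
        3.07217294e-05,  1.46610371e-03]), 'joint_torque': array([-3.09635770e-04, -4.05946434e+01, -2.92928606e+01, -1.49709590e-04,
        5.60149492e-04,  9.69244098e-06]), 'tool_pos': array([250.19406112, 626.90363713, 231.34137152]), 'ee_rot': array([-5.92999636e-01, -3.08511224e+00,  1.66959960e-05]), 'contact_force': array([ 0.02591556, -1.84031868, -0.00592123]), 'wrist_torque': array([ 0.02310566,  0.00740547, -0.010753  ]), 'gripper_force': 0.0, 'width': 0.9998931987972813}
```

View pics/top0.png

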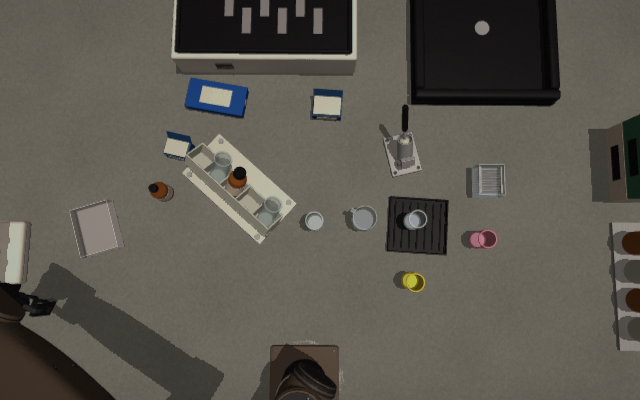

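View pics/side0.png

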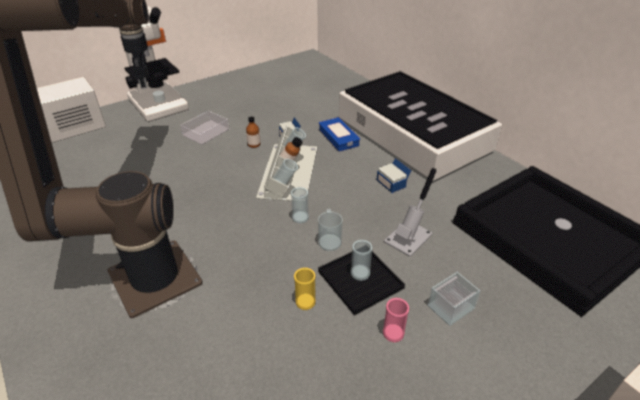

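The pictures show several look-alikes for the wash jar:
- The wash jar itself is in the tray, at top (415,219) and side (361,260).
- The spare jar is at top (314,221).
- The beaker is at top (363,218), wider and with a lug.
- The pink jar is at top (484,240) and the yellow jar at (414,282). Neither is wanted.

The brush is at top (404,140). The rack row runs from (205,155) to (270,210).

Next is a close crop of the choice and the depth geometry.

```bash
python3 - <<'E'
from h import *
t=dict(np.load("top0.npz")); s=dict(np.load("side0.npz"))
a=cv2.resize(t["image"][128:248,178:306],None,fx=4,fy=4,interpolation=cv2.INTER_CUBIC)
b=cv2.resize(t["image"][98:258,380:450],None,fx=3,fy=3,interpolation=cv2.INTER_CUBIC)
c=np.zeros((600,800,3),np.uint8); c[:480,:512]=a; c[:480,520:730]=b
cv2.imwrite("pics/crop1.png",c)
P=cloud(t)
# depth map of rack region heights
print("heights rack (step3)")
for v in range(134,246,5): print(v,' '.join('%4.0f'%P[v,u,2] for u in range(182,300,5)))
print("brush/tube")
for v in range(100,180,3): print(v,' '.join('%4.0f'%P[v,u,2] for u in range(384,426,2)))
print("wash jar")
for v in range(205,235,2): print(v,' '.join('%4.0f'%P[v,u,2] for u in range(398,432,2)))
E
```

```text
heights rack (step3)
134   -2   -1   -1   -5   -3    1   -4   -1    1   -0   -3    2    5    3    3    1   -3    2    0   -5    6   -3    4    2
139   47   56    1   -4    2    1    1    6    2    3   -0   -2   -1    3   -1    4    5   -3   -3    6   -0    4    1   -3
144   53   53   37   -1   49   -1    5    8    2   -1   -0    4   -1   -0   -2   -2   -1   -1    0    1    1    2   -8    4
149   57   48   23   56   32   49    1   -2    7    4    3   -2    1    1   -5    4    2    1   -2   -3   -5   -1   -6    2
154   56   84   56   24   25   33   47  112  102  106    4    4   -2   -1   -0   -5   -3   -5   -1    5   -6   -3    2   -1
159   32   74   86   36   25   17   31   89   78   88   -1    2    6    6   -4    1   -2   -2   -1   -0   -4    1    4   -1
164   -1   54   73   84   36   23  105  132   56   71   -0    6    5    8    5    0    2   -1   -3    1    2   -2   -2   -2
169   -2    0   54   77   85   64   92  111  112   98    3  131  120    8   -2    8    1   -3   -4    4   -5   -2   -3   -0
174    1   11    8   45   70   88   74   85   82   59  112  135  129    6    6    8    
[... 5370 characters left out ...]
 0    4   28   58  103    7    9    8    9   14   31   61   87  102    8    3
221    7    4    7   27   60   87  103    8    6   13   13   31   62   92  102    3    3
223    1    1   -1   22   53   88  102    9   11   12   14   33   74  106    4    3    0
225    5   -1    2   11   34   60   91  101   12   11   19   58   98  103    2   -4    3
227    2    5    9    2   14   37   64   82   99  105  103  102  107    5    2   -4    6
229    5    6    4    4    2    6   19   32   37   10    1    9    1    3   -1    4   -0
231   -3    4    8    4    7    6    5   -0    3    9    5    9    3    1    0    4    0
233   -2    3    6    3   -1    6   -0    3    1    3    9    2    1    5    3    4    3
```

View pics/crop1.png

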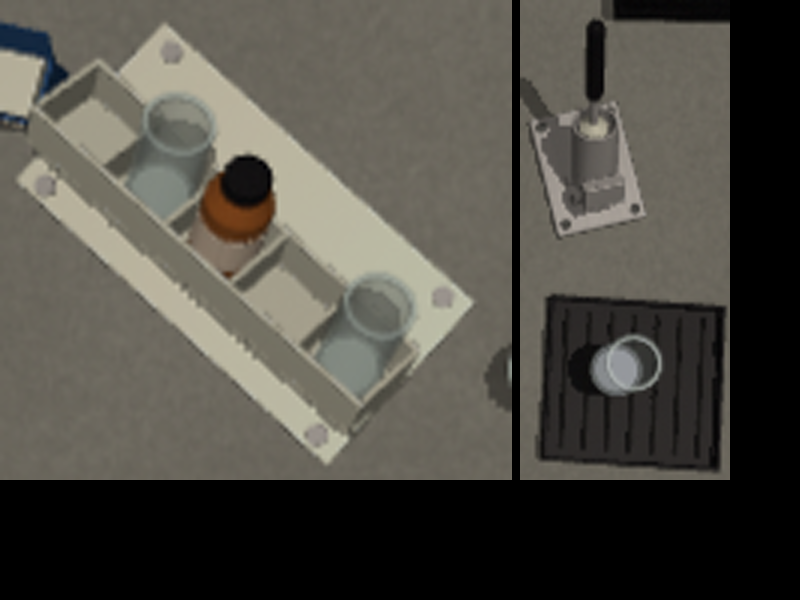

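The crop confirms it. The wash jar is in the tray at top (415,219), the brush handle runs along (404,105–130), and pockets 0 and 3 are empty. Pockets 1 and 4 hold jars and pocket 2 holds the amber bottle. Now I'll fit the geometry.

```bash
cat > fit.py <<'E'
from h import *
from scipy.optimize import least_squares
def axes(yaw):  # yaw = azimuth of lean direction n; z leans 30deg to n
    n=np.array([np.cos(yaw),np.sin(yaw),0]); Z=np.array([0,0,1.])
    z=np.cos(np.pi/6)*Z+.5*n; return n,z
def rackR(yaw):
    n,z=axes(yaw); x=-np.cos(np.pi/6)*n+np.array([0,0,.5]); y=np.cross(z,x); return np.c_[x,y,z]
def box(p,lo,hi):
    c=(np.array(lo)+hi)/2; h=(np.array(hi)-lo)/2; q=np.abs(p-c)-h
    return np.linalg.norm(np.maximum(q,0),axis=-1)+np.minimum(q.max(-1),0)
def racksdf(p):
    B=[([-33,-157,0],[33,157,4]),([-33,-157,0],[-29,157,46]),([29,-157,0],[33,157,46])]
    for k in range(6): y=-155+62*k; B.append(([-33,y-2,0],[33,y+2,46]))
    return np.min([box(p,*b) for b in B],0)
E
python3 - <<'E'
from fit import *
t=dict(np.load("top0.npz")); s=dict(np.load("side0.npz"))
Pt=cloud(t); Ps=cloud(s)
# rack
for nm,P in(("top",Pt[130:246,178:300].reshape(-1,3)),("side",Ps[115:205,250:330].reshape(-1,3)),("both",None)):
    if P is None: P=np.r_[Pt[130:246,178:300].reshape(-1,3),Ps[115:205,250:330].reshape(-1,3)]
    P=P[np.isfinite(P).all(1)]; P=P[(P[:,2]>15)&(P[:,2]<95)]
    def q(a): return (P-a[:3])@rackR(a[3])
    def res(a):
        l=q(a); d=racksdf(l); return np.clip(d,-6,8)
    best=None
    for y0 in (-.55,-.75,-.95):
        for dx in(-20,0,20):
            r=least_squares(res,[520+dx,200+dx,28,y0],loss="soft_l1",f_scale=2,x_scale=[5,5,5,.05],diff_step=1e-4)
            if best is None or r.cost<best.cost: best=r
    a=best.x; print("rack",nm,a.round(3),best.cost/len(P)); R=rackR(a[3])
    for k in(0,3): print(k,(a[:3]+R@[0,-124+62*k,4]).round(1))
    # jars 1,4 rim check
print(R.round(3).tolist())
# brush handle
for nm,H in(("top",Pt[104:132,398:410].reshape(-1,3)),("side",Ps[166:200,415:442].reshape(-1,3))):
    H=H[np.isfinite(H).all(1)]; H=H[(H[:,2]>115)&(H[:,0]<760)&(H[:,1]<-200)&(H[:,0]>600)&(H[:,2]<215)]
    def rb(a):
        d=np.array([a[2],a[3],1]); d/=np.linalg.norm(d); v=H-np.array([a[0],a[1],160]); return np.linalg.norm(v-(v@d)[:,None]*d,axis=1)-8.5
    m=H.mean(0); r=least_squares(rb,[m[0],m[1],.55,0],loss="soft_l1",f_scale=2)
    d=np.array([r.x[2],r.x[3],1]); d/=np.linalg.norm(d); c=np.array([r.x[0],r.x[1],160]); w=(H-c)@d
    end=np.percentile(w,99.5); print("brush",nm,len(H),"at z160",c.round(1),"dir",d.round(3),"end",(c+end*d).round(1),"tip",(c+(end-198)*d).round(1), "rms",np.std(rb(r.x)))
# jars rim circle
def rim(P,c0,zr,nm):
    P=P.reshape(-1,3); P=P[np.isfinite(P).all(1)]; P=P[(abs(P[:,2]-zr)<9)&(np.hypot(P[:,0]-c0[0],P[:,1]-c0[1])<40)]
    r=least_squares(lambda a:np.hypot(P[:,0]-a[0],P[:,1]-a[1])-23,c0,loss="soft_l1",f_scale=2); print(nm,len(P),r.x.round(1),P[:,2].mean().round(1))
for nm,P in(("top",Pt),("side",Ps)):
    rim(P,[445,-305],103,"wash "+nm); rim(P,[445,-20],99,"spare "+nm)
E
```

```text
rack top [526.588 214.47   31.963  -0.724] 4.259860926668392
0 [610.2 306.   35.4]
3 [487.  166.7  35.4]
rack side [525.158 211.505  30.104  -0.729] 7.746492191999612
0 [609.3 302.6  33.6]
3 [485.3 163.9  33.6]
rack both [526.112 213.475  31.739  -0.724] 5.616809637705004
0 [609.7 305.1  35.2]
3 [486.5 165.7  35.2]
[[-0.649, -0.662, 0.375], [0.574, -0.749, -0.331], [0.5, 0.0, 0.866]]
brush top 156 at z160 [ 712.8 -265.5  160. ] dir [0.489 0.097 0.867] end [ 735.9 -260.9  201.1] tip [ 639.2 -280.1   29.4] rms 1.8155439095477688
brush side 202 at z160 [ 712.4 -266.9  160. ] dir [0.493 0.115 0.862] end [ 735.1 -261.7  199.7] tip [ 637.4 -284.4   29. ] rms 2.0628687758895743
wash top 111 [ 449.2 -305.7] 102.5
spare top 101 [443.3 -25.6] 98.5
wash side 166 [ 448.2 -309.3] 101.1
spare side 127 [442.2 -28.6] 96.8
```

```bash
cat > plan.py <<'E'
from h import *
from scipy.spatial.transform import Rotation as Ro, Slerp
U=np.array([.491,.106,.8645]); U/=np.linalg.norm(U); TIP=np.array([638.3,-282.2,29.2])
def tool(z,yaz):
    """tool R with z axis z, y axis as near as possible to horizontal azimuth yaz(deg)"""
    z=np.array(z,float)/np.linalg.norm(z); a=np.deg2rad(yaz); y=np.array([np.cos(a),np.sin(a),0]); y-=y@z*z; y/=np.linalg.norm(y)
    return Ro.from_matrix(np.c_[np.cross(y,z),y,z])
def cur():
    o=manip.get_obs(); return np.array(o["tool_pos"]),Ro.from_rotvec(o["ee_rot"])
def plan(wps,g,start=None,v=38,w=6.8):
    """wps: list of (pos,R); prints calls: one row set each (fractions), linear"""
    p,R=start or cur()
    for P,Q in wps:
        P=np.array(P,float); ang=np.rad2deg((Q*R.inv()).magnitude())
        n=max(1,int(np.ceil(max(np.linalg.norm(P-p)/(5*v),ang/(5*w)))))
        rv=(Q*R.inv()).as_rotvec(); 
        for k in range(n):
            rows=[]
            for j in range(1,6):
                d=(P-p)/n*j/5/25; r=np.rad2deg(rv)/n*j/5/5; rows.append([g]+[round(float(x),2) for x in (*d,*r)])
            print(str(rows).replace(" ",""))
        print("--"); p,R=P,Q
E
python3 - <<'E'
from plan import *
Rb=tool(-U,12)
print(cur()[0],Rb.as_rotvec())
mid=tool([0,0,-1],40)
plan([([450,330,330],mid),([TIP+U*250][0],Rb)],-1)
E
```

```text
[250.19406112 626.90363713 231.34137152] [-1.7336984  -2.1398488   0.57825863]
[[-1,0.8,-1.19,0.39,0.0,-0.0,-0.56],[-1,1.6,-2.38,0.79,0.0,-0.0,-1.13],[-1,2.4,-3.56,1.18,0.0,-0.0,-1.69],[-1,3.2,-4.75,1.58,0.0,-0.0,-2.26],[-1,4.0,-5.94,1.97,0.0,-0.0,-2.82]]
[[-1,0.8,-1.19,0.39,0.0,-0.0,-0.56],[-1,1.6,-2.38,0.79,0.0,-0.0,-1.13],[-1,2.4,-3.56,1.18,0.0,-0.0,-1.69],[-1,3.2,-4.75,1.58,0.0,-0.0,-2.26],[-1,4.0,-5.94,1.97,0.0,-0.0,-2.82]]
--
[[-1,0.62,-1.17,-0.17,-0.13,0.27,-0.27],[-1,1.24,-2.34,-0.34,-0.27,0.55,-0.55],[-1,1.87,-3.51,-0.51,-0.4,0.82,-0.82],[-1,2.49,-4.69,-0.68,-0.54,1.09,-1.09],[-1,3.11,-5.86,-0.85,-0.67,1.37,-1.37]]
[[-1,0.62,-1.17,-0.17,-0.13,0.27,-0.27],[-1,1.24,-2.34,-0.34,-0.27,0.55,-0.55],[-1,1.87,-3.51,-0.51,-0.4,0.82,-0.82],[-1,2.49,-4.69,-0.68,-0.54,1.09,-1.09],[-1,3.11,-5.86,-0.85,-0.67,1.37,-1.37]]
[[-1,0.62,-1.17,-0.17,-0.13,0.27,-0.27],[-1,1.24,-2.34,-0.34,-0.27,0.55,-0.55],[-1,1.87,-3.51,-0.51,-0.4,0.82,-0.82],[-1,2.49,-4.69,-0.68,-0.54,1.09,-1.09],[-1,3.11,-5.86,-0.85,-0.67,1.37,-1.37]]
[[-1,0.62,-1.17,-0.17,-0.13,0.27,-0.27],[-1,1.24,-2.34,-0.34,-0.27,0.55,-0.55],[-1,1.87,-3.51,-0.51,-0.4,0.82,-0.82],[-1,2.49,-4.69,-0.68,-0.54,1.09,-1.09],[-1,3.11,-5.86,-0.85,-0.67,1.37,-1.37]]
--
```

>>> move_arm(increments=[[-1,0.8,-1.19,0.39,0,0,-0.56],[-1,1.6,-2.38,0.79,0,0,-1.13],[-1,2.4,-3.56,1.18,0,0,-1.69],[-1,3.2,-4.75,1.58,0,0,-2.26],[-1,4.0,-5.94,1.97,0,0,-2.82]])

```text
t: 1.92
tool_pos: [350.8, 477.0, 281.2]
ee_rot: [0.97, 2.988, 0.0]
contact_force: [0.2, 0.5, 0.5]
width: 1.001
gripper_force: 0.0
```

>>> move_arm(increments=[[-1,0.8,-1.19,0.39,0,0,-0.56],[-1,1.6,-2.38,0.79,0,0,-1.13],[-1,2.4,-3.56,1.18,0,0,-1.69],[-1,3.2,-4.75,1.58,0,0,-2.26],[-1,4.0,-5.94,1.97,0,0,-2.82]])

```text
t: 2.33
tool_pos: [450.8, 328.4, 330.7]
ee_rot: [1.33, 2.846, 0.001]
contact_force: [0.7, -0.3, -0.6]
width: 0.997
gripper_force: 0.0
```

>>> move_arm(increments=[[-1,0.62,-1.17,-0.17,-0.13,0.27,-0.27],[-1,1.24,-2.34,-0.34,-0.27,0.55,-0.55],[-1,1.87,-3.51,-0.51,-0.4,0.82,-0.82],[-1,2.49,-4.69,-0.68,-0.54,1.09,-1.09],[-1,3.11,-5.86,-0.85,-0.67,1.37,-1.37]])

```text
t: 2.75
tool_pos: [528.5, 181.8, 308.7]
ee_rot: [-1.455, -2.685, 0.159]
contact_force: [0.1, 0.6, -1.1]
width: 1.002
gripper_force: 0.0
```

>>> move_arm(increments=[[-1,0.62,-1.17,-0.17,-0.13,0.27,-0.27],[-1,1.24,-2.34,-0.34,-0.27,0.55,-0.55],[-1,1.87,-3.51,-0.51,-0.4,0.82,-0.82],[-1,2.49,-4.69,-0.68,-0.54,1.09,-1.09],[-1,3.11,-5.86,-0.85,-0.67,1.37,-1.37]])

```text
t: 3.17
tool_pos: [606.3, 35.3, 287.3]
ee_rot: [-1.564, -2.511, 0.308]
contact_force: [-0.3, -0.1, 0.4]
width: 1.002
gripper_force: 0.0
```

>>> move_arm(increments=[[-1,0.62,-1.17,-0.17,-0.13,0.27,-0.27],[-1,1.24,-2.34,-0.34,-0.27,0.55,-0.55],[-1,1.87,-3.51,-0.51,-0.4,0.82,-0.82],[-1,2.49,-4.69,-0.68,-0.54,1.09,-1.09],[-1,3.11,-5.86,-0.85,-0.67,1.37,-1.37]])

```text
t: 3.58
tool_pos: [684.1, -111.1, 265.8]
ee_rot: [-1.656, -2.328, 0.448]
contact_force: [0.7, -0.7, -0.0]
width: 1.0
gripper_force: 0.0
```

>>> move_arm(increments=[[-1,0.62,-1.17,-0.17,-0.13,0.27,-0.27],[-1,1.24,-2.34,-0.34,-0.27,0.55,-0.55],[-1,1.87,-3.51,-0.51,-0.4,0.82,-0.82],[-1,2.49,-4.69,-0.68,-0.54,1.09,-1.09],[-1,3.11,-5.86,-0.85,-0.67,1.37,-1.37]])

```text
t: 4.0
tool_pos: [761.7, -257.4, 244.6]
ee_rot: [-1.733, -2.137, 0.578]
contact_force: [0.7, 0.2, 0.6]
width: 0.998
gripper_force: 0.0
```

```bash
python3 - <<'E'
from plan import *
p,R=cur(); print("off-axis",(p-TIP-((p-TIP)@U)*U).round(2),(p-TIP)@U)
f=grab_frame("wrist"); cv2.imwrite("pics/w1.png",f["image"])
C=cloud(f).reshape(-1,3); C=C[np.isfinite(C).all(1)]; s=(C-TIP)@U; r=np.linalg.norm(C-TIP-s[:,None]*U,axis=1)
m=(s>110)&(s<205)&(r<30); H=C[m]; print(m.sum(), np.percentile(s[m],[1,50,99]) if m.any() else 0)
g=(s>80)&(s<215)&(r<60); print(g.sum(), [ (a,int(((s>a)&(s<=a+10)&(r<30)).sum()), (C-TIP-s[:,None]*U)[(s>a)&(s<=a+10)&(r<30)].mean(0).round(1).tolist()) for a in range(110,210,10) if ((s>a)&(s<=a+10)&(r<30)).any()])
plan([(TIP+U*146,R)],-1,v=25)
E
```

```text
off-axis [ 0.89 -1.69 -0.3 ] 249.41742457942902
1185 [115.83929573 190.51315702 200.08665816]
1205 [(110, 36, [-1.5, 5.4, 0.2]), (120, 53, [-2.1, 5.5, 0.5]), (130, 62, [-1.8, 5.5, 0.4]), (140, 68, [-1.8, 5.5, 0.4]), (150, 76, [-2.3, 6.0, 0.6]), (160, 87, [-2.0, 5.8, 0.4]), (170, 93, [-1.9, 6.1, 0.3]), (180, 110, [-2.2, 6.1, 0.5]), (190, 581, [-1.3, 1.6, 0.5]), (200, 19, [-1.1, 0.2, 0.6])]
[[-1,-0.42,-0.02,-0.65,0.0,-0.01,0.01],[-1,-0.84,-0.04,-1.3,0.01,-0.03,0.02],[-1,-1.26,-0.06,-1.95,0.01,-0.04,0.04],[-1,-1.67,-0.08,-2.6,0.01,-0.05,0.05],[-1,-2.09,-0.1,-3.25,0.02,-0.06,0.06]]
--
```

```bash
python3 - <<'E'
from plan import *
for i in range(3):
    p,R=cur(); print(manip.get_obs()["t"],p.round(2),(R.inv()*tool(-U,12)).magnitude(),manip.get_obs()["dq"].round(3)); grab_frame("wrist")
print(TIP+U*250)
E
```

```text
4.05 [ 762.33 -264.13  236.78] 0.009994675492330482 [-0.005 -0.037  0.227  0.057 -0.105  0.024]
4.1 [ 761.03 -261.56  235.53] 0.011356955109100479 [ 0.048 -0.095  0.106  0.05   0.007  0.01 ]
4.15 [ 760.76 -258.92  237.82] 0.009784800270871237 [ 0.046 -0.098  0.041  0.016  0.013  0.003]
[ 761.06981358 -255.69572253  245.35988562]
```

>>> move_arm(increments=[[-1,-0.3,-0.07,-0.54,0,0,0],[-1,-0.8,-0.17,-1.4,0,0,0],[-1,-1.35,-0.29,-2.38,0,0,0],[-1,-1.8,-0.39,-3.17,0,0,0],[-1,-2.04,-0.44,-3.6,0,0,0]])

```text
t: 4.62
tool_pos: [708.4, -265.2, 154.5]
ee_rot: [-1.73, -2.139, 0.578]
contact_force: [-1.2, 1.4, -0.2]
width: 0.998
gripper_force: 0.0
```

>>> move_arm(increments=[[-1,0,0,0,0,0,0],[0.3,0,0,0,0,0,0],[0.6,0,0,0,0,0,0],[1,0,0,0,0,0,0],[1,0,0,0,0,0,0]], squeeze=40)

```text
t: 5.03
tool_pos: [711.4, -266.9, 157.2]
ee_rot: [-1.735, -2.142, 0.577]
contact_force: [0.7, 0.2, 0.5]
width: 0.455
gripper_force: 0.0
```

>>> move_arm(increments=[[1,0,0,0,0,0,0],[1,0,0,0,0,0,0],[1,0,0,0,0,0,0],[1,0,0,0,0,0,0],[1,0,0,0,0,0,0]])

```text
t: 5.45
tool_pos: [710.6, -267.2, 155.8]
ee_rot: [-1.734, -2.14, 0.577]
contact_force: [1.2, 0.3, 3.2]
width: 0.19
gripper_force: 39.2
```

```bash
python3 - <<'E'
from plan import *
Rb=tool(-U,12); p,R=cur(); print(p,(p-TIP)@U)
c=TIP+U*146
plan([(TIP+U*254,Rb),([448.8,-307.3,290],tool([0,0,-1],12))],1,start=(c,Rb),v=25)
E
```

```text
[ 710.62692167 -267.16822995  155.81928884] 146.5919195487995
[[1,0.42,0.09,0.75,0.0,0.0,0.0],[1,0.85,0.18,1.49,0.0,0.0,0.0],[1,1.27,0.27,2.24,0.0,0.0,0.0],[1,1.7,0.37,2.99,0.0,0.0,0.0],[1,2.12,0.46,3.74,0.0,0.0,0.0]]
--
[[1,-0.84,-0.14,0.11,0.08,-0.39,0.0],[1,-1.68,-0.28,0.22,0.17,-0.79,0.0],[1,-2.51,-0.42,0.33,0.25,-1.18,0.0],[1,-3.35,-0.55,0.44,0.34,-1.57,0.0],[1,-4.19,-0.69,0.55,0.42,-1.97,0.0]]
[[1,-0.84,-0.14,0.11,0.08,-0.39,0.0],[1,-1.68,-0.28,0.22,0.17,-0.79,0.0],[1,-2.51,-0.42,0.33,0.25,-1.18,0.0],[1,-3.35,-0.55,0.44,0.34,-1.57,0.0],[1,-4.19,-0.69,0.55,0.42,-1.97,0.0]]
[[1,-0.84,-0.14,0.11,0.08,-0.39,0.0],[1,-1.68,-0.28,0.22,0.17,-0.79,0.0],[1,-2.51,-0.42,0.33,0.25,-1.18,0.0],[1,-3.35,-0.55,0.44,0.34,-1.57,0.0],[1,-4.19,-0.69,0.55,0.42,-1.97,0.0]]
--
```

>>> move_arm(increments=[[1,0.21,0.05,0.37,0,0,0],[1,0.64,0.14,1.12,0,0,0],[1,1.17,0.25,2.06,0,0,0],[1,1.75,0.38,3.08,0,0,0],[1,2.12,0.46,3.74,0,0,0]])

```text
t: 5.87
tool_pos: [764.4, -255.2, 250.8]
ee_rot: [-1.734, -2.141, 0.576]
contact_force: [0.3, 0.2, -1.3]
width: 0.185
gripper_force: 39.1
```

>>> move_arm(increments=[[1,-0.5,-0.08,0.07,0.05,-0.24,0],[1,-1.35,-0.22,0.18,0.14,-0.64,0],[1,-2.3,-0.38,0.3,0.23,-1.08,0],[1,-3.25,-0.53,0.43,0.33,-1.52,0],[1,-4.19,-0.69,0.55,0.42,-1.97,0]])

```text
t: 6.28
tool_pos: [657.6, -272.7, 261.5]
ee_rot: [-1.821, -2.25, 0.397]
contact_force: [0.4, -0.4, -0.4]
width: 0.185
gripper_force: 39.2
```

>>> move_arm(increments=[[1,-0.84,-0.14,0.11,0.08,-0.39,0],[1,-1.68,-0.28,0.22,0.17,-0.79,0],[1,-2.51,-0.42,0.33,0.25,-1.18,0],[1,-3.35,-0.55,0.44,0.34,-1.57,0],[1,-4.19,-0.69,0.55,0.42,-1.97,0]])

```text
t: 6.7
tool_pos: [552.8, -290.0, 275.8]
ee_rot: [-1.904, -2.351, 0.205]
contact_force: [-0.3, -0.5, -0.2]
width: 0.188
gripper_force: 39.2
```

>>> move_arm(increments=[[1,-0.95,-0.16,0.12,0.1,-0.45,0],[1,-1.9,-0.32,0.25,0.19,-0.89,0],[1,-2.8,-0.46,0.37,0.28,-1.32,0],[1,-3.6,-0.6,0.47,0.36,-1.69,0],[1,-4.19,-0.69,0.55,0.42,-1.97,0]])

```text
t: 7.12
tool_pos: [447.4, -307.5, 289.9]
ee_rot: [1.978, 2.44, 0.002]
contact_force: [-0.2, 0.1, -1.3]
width: 0.188
gripper_force: 39.2
```

>>> move_arm(increments=[[1,0,0,0,0,0,0],[1,0,0,0,0,0,0],[1,0,0,0,0,0,0],[1,0,0,0,0,0,0],[1,0,0,0,0,0,0]])

```text
t: 7.53
tool_pos: [449.8, -307.0, 289.1]
ee_rot: [-1.975, -2.442, -0.0]
contact_force: [-0.3, 0.2, -0.9]
width: 0.188
gripper_force: 39.2
```

```bash
python3 - <<'E'
from plan import *
from scipy.optimize import least_squares
p,R=cur(); print(p.round(1),R.as_matrix()[:,2].round(3))
s=grab_frame("side"); t=grab_frame("top"); w=grab_frame("wrist")
for nm,f in(("side",s),("top",t),("wrist",w)):
    C=cloud(f).reshape(-1,3); C=C[np.isfinite(C).all(1)]
    d=C-p; m=(np.hypot(d[:,0],d[:,1])<24)
    H=C[m&(d[:,2]>-146)&(d[:,2]<-74)]
    if len(H)>20:
        r=least_squares(lambda a:np.linalg.norm((H-[a[0],a[1],0])[:,:2]-np.outer(H[:,2]-p[2]+110,a[2:4]),axis=1)-14,[p[0],p[1],0,0],loss="soft_l1",f_scale=2)
        print(nm,len(H),"head axis xy at -110",r.x.round(3),"zmin",np.percentile(C[m&(d[:,2]>-160)&(C[:,2]>112)][:,2],[0.5,2,5]))
    else: print(nm,len(H))
    # jar rim
    q=C[(abs(C[:,2]-102)<8)&(np.hypot(C[:,0]-449,C[:,1]+307)<32)]
    if len(q)>20:
        r=least_squares(lambda a:np.hypot(q[:,0]-a[0],q[:,1]-a[1])-23,[449,-307],loss="soft_l1",f_scale=2); print("rim",len(q),r.x.round(1))
img=np.hstack([s["image"][150:290,300:440],w["image"][:,:]][:1]); cv2.imwrite("pics/b1.png",np.vstack([cv2.resize(s["image"][130:300,290:460],(400,400)),])); cv2.imwrite("pics/b1w.png",w["image"])
print(manip.get_obs()["contact_force"])
E
```

```text
[ 449.8 -307.   289.1] [-0.001  0.001 -1.   ]
side 253 head axis xy at -110 [ 4.51344e+02 -3.06553e+02  3.10000e-02  1.80000e-02] zmin [150.57951955 154.69427312 164.00800877]
rim 170 [ 448.1 -309.6]
top 7
wrist 1429 head axis xy at -110 [ 4.49633e+02 -3.10349e+02  1.60000e-02 -5.10000e-02] zmin [164.12351206 199.77301442 213.62527226]
rim 632 [ 449.  -307.3]
[ 0.55743049 -0.14524793 -0.45134338]
```

>>> move_arm(increments=[[1,0,0,-0.3,0,0,0],[1,0,0,-0.9,0,0,0],[1,0,0,-1.6,0,0,0],[1,0,0,-2.2,0,0,0],[1,0,0,-2.6,0,0,0]])

```text
t: 8.1
tool_pos: [448.4, -306.6, 222.0]
ee_rot: [-1.975, -2.439, -0.001]
contact_force: [0.4, 0.0, -1.1]
width: 0.187
gripper_force: 39.2
```

>>> move_arm(increments=[[1,0,0,-0.4,0,0,0],[1,0,0,-0.9,0,0,0],[1,0,0,-1.5,0,0,0],[1,0,0,-2.0,0,0,0],[1,0,0,-2.3,0,0,0]])

```text
t: 8.52
tool_pos: [448.5, -306.9, 165.1]
ee_rot: [-1.976, -2.44, -0.001]
contact_force: [0.8, 0.1, -0.8]
width: 0.189
gripper_force: 39.2
```

>>> move_arm(increments=[[1,0,0,0,0,0,0],[1,0,0,-0.05,0,0,0],[1,0,0,-0.1,0,0,0],[1,0,0,-0.15,0,0,0],[1,0,0,-0.2,0,0,0]])

```text
t: 8.93
tool_pos: [449.4, -307.7, 162.9]
ee_rot: [1.976, 2.44, -0.0]
contact_force: [1.0, -0.4, -0.4]
width: 0.186
gripper_force: 39.2
```

>>> move_arm(increments=[[1,0,0,-0.04,0,0,0],[1,0,0,-0.08,0,0,0],[1,0,0,-0.12,0,0,0],[1,0,0,-0.16,0,0,0],[1,0,0,-0.16,0,0,0]])

```text
t: 9.35
tool_pos: [448.9, -307.2, 157.8]
ee_rot: [-1.977, -2.441, -0.0]
contact_force: [0.5, 0.3, -1.0]
width: 0.187
gripper_force: 39.2
```

>>> move_arm(increments=[[1,0,0,-0.02,0,0,0],[1,0,0,-0.04,0,0,0],[1,0,0,-0.06,0,0,0],[1,0,0,-0.08,0,0,0],[1,0,0,-0.08,0,0,0]])

```text
t: 9.77
tool_pos: [449.1, -307.5, 156.3]
ee_rot: [1.977, 2.441, 0.0]
contact_force: [0.3, 0.1, 0.3]
width: 0.187
gripper_force: 39.4
```

>>> move_arm(increments=[[1,0,0,-0.02,0,0,0],[1,0,0,-0.04,0,0,0],[1,0,0,-0.06,0,0,0],[1,0,0,-0.06,0,0,0],[1,0,0,-0.06,0,0,0]])

```text
t: 10.18
tool_pos: [449.4, -308.0, 156.3]
ee_rot: [1.976, 2.44, -0.0]
contact_force: [-0.7, -0.0, 7.0]
width: 0.186
gripper_force: 40.0
```

>>> move_arm(increments=[[1,0,0,-0.02,0,0,0],[1,0,0,-0.04,0,0,0],[1,0,0,-0.04,0,0,0],[1,0,0,-0.04,0,0,0],[1,0,0,-0.04,0,0,0]])

```text
t: 10.6
tool_pos: [449.6, -308.2, 156.2]
ee_rot: [1.976, 2.439, -0.001]
contact_force: [-2.4, 0.2, 9.2]
width: 0.188
gripper_force: 40.4
```

>>> move_arm(increments=[[1,0,0,0.3,0,0,0],[1,0,0,0.9,0,0,0],[1,0,0,1.5,0,0,0],[1,0,0,2.1,0,0,0],[1,0,0,2.6,0,0,0]])

```text
t: 11.02
tool_pos: [449.0, -307.3, 219.3]
ee_rot: [1.977, 2.441, 0.0]
contact_force: [0.9, -0.3, -0.9]
width: 0.189
gripper_force: 39.2
```

>>> move_arm(increments=[[1,0,0,0.5,0,0,0],[1,0,0,0.9,0,0,0],[1,0,0,1.2,0,0,0],[1,0,0,1.24,0,0,0],[1,0,0,1.24,0,0,0]])

```text
t: 11.43
tool_pos: [449.1, -307.5, 249.9]
ee_rot: [1.977, 2.441, 0.0]
contact_force: [-0.3, 0.9, -1.3]
width: 0.186
gripper_force: 39.3
```

>>> move_arm(increments=[[1,0,0,-0.3,0,0,0],[1,0,0,-0.8,0,0,0],[1,0,0,-1.4,0,0,0],[1,0,0,-2.0,0,0,0],[1,0,0,-2.5,0,0,0]])

```text
t: 11.85
tool_pos: [447.9, -306.3, 183.5]
ee_rot: [-1.975, -2.438, -0.001]
contact_force: [-0.4, 0.1, -0.4]
width: 0.187
gripper_force: 39.2
```

>>> move_arm(increments=[[1,0,0,-0.4,0,0,0],[1,0,0,-0.8,0,0,0],[1,0,0,-1.0,0,0,0],[1,0,0,-1.1,0,0,0],[1,0,0,-1.15,0,0,0]])

```text
t: 12.27
tool_pos: [449.0, -307.4, 158.1]
ee_rot: [-1.977, -2.441, -0.0]
contact_force: [1.6, -0.4, 0.1]
width: 0.193
gripper_force: 39.2
```

>>> move_arm(increments=[[1,0,0,-0.03,0,0,0],[1,0,0,-0.06,0,0,0],[1,0,0,-0.1,0,0,0],[1,0,0,-0.13,0,0,0],[1,0,0,-0.16,0,0,0]])

```text
t: 12.68
tool_pos: [449.7, -308.2, 156.3]
ee_rot: [1.976, 2.439, -0.001]
contact_force: [-0.7, 0.7, 7.5]
width: 0.185
gripper_force: 40.1
```

>>> move_arm(increments=[[1,0,0,0.3,0,0,0],[1,0,0,0.9,0,0,0],[1,0,0,1.6,0,0,0],[1,0,0,2.3,0,0,0],[1,0,0,3.0,0,0,0]])

```text
t: 13.1
tool_pos: [448.8, -307.2, 230.1]
ee_rot: [-1.977, -2.441, -0.0]
contact_force: [0.1, -1.3, -0.1]
width: 0.187
gripper_force: 39.3
```

>>> move_arm(increments=[[1,0,0,0.7,0,0,0],[1,0,0,1.4,0,0,0],[1,0,0,2.0,0,0,0],[1,0,0,2.4,0,0,0],[1,0,0,2.6,0,0,0]])

```text
t: 13.52
tool_pos: [449.4, -307.7, 296.4]
ee_rot: [1.975, 2.439, -0.0]
contact_force: [0.5, -0.1, 0.2]
width: 0.189
gripper_force: 39.3
```

```bash
python3 - <<'E'
from plan import *
from scipy.optimize import least_squares
V=np.array([-U[2]*.977,-U[2]*.21,0.5]);V-=V@U*U;V/=np.linalg.norm(V); Wd=np.cross(U,V)
S=[cloud(dict(np.load("top0.npz"))),cloud(dict(np.load("side0.npz"))),cloud(grab_frame("top")),cloud(grab_frame("side"))]
for nm,C in zip(["top0","side0","top1","side1"],S):
    C=C.reshape(-1,3);C=C[np.isfinite(C).all(1)]; d=C-TIP; s=d@U; m=(s>25)&(s<70)&(abs(d@Wd)<30)&(abs(d@V)<30)
    a=(d@V)[m];b=(d@Wd)[m]
    # cylinder fit in (V,W) with slopes
    ss=s[m]
    if m.sum()<30: print(nm,m.sum()); continue
    r=least_squares(lambda x:np.hypot(a-x[0]-x[2]*(ss-45),b-x[1]-x[3]*(ss-45))-x[4],[0,0,0,0,21],loss="soft_l1",f_scale=1.5)
    print(nm,m.sum(),r.x.round(3))
print(V,Wd)
Rb=tool(-U,12); A=([448.8,-307.3,294.75],tool([0,0,-1],12))
plan([(TIP+U*254,Rb)],1,start=A,v=25)
E
```

```text
top0 226 [ 6.9890e+00 -2.2700e-01 -3.0000e-03  1.1000e-02  1.9152e+01]
side0 250 [ 4.8720e+00  2.5630e+00 -1.0000e-02 -2.6000e-02  2.0921e+01]
top1 250 [ 5.091  0.308  0.024 -0.042 20.564]
side1 251 [5.1900e+00 2.4960e+00 1.0000e-02 4.0000e-03 2.0775e+01]
[-0.84533276 -0.18169814  0.50239258] [ 2.10365602e-01 -9.77622708e-01  3.91551570e-04]
[[1,0.84,0.14,-0.12,-0.08,0.39,-0.0],[1,1.68,0.28,-0.24,-0.17,0.79,-0.0],[1,2.51,0.42,-0.37,-0.25,1.18,-0.0],[1,3.35,0.55,-0.49,-0.34,1.57,-0.0],[1,4.19,0.69,-0.61,-0.42,1.97,-0.0]]
[[1,0.84,0.14,-0.12,-0.08,0.39,-0.0],[1,1.68,0.28,-0.24,-0.17,0.79,-0.0],[1,2.51,0.42,-0.37,-0.25,1.18,-0.0],[1,3.35,0.55,-0.49,-0.34,1.57,-0.0],[1,4.19,0.69,-0.61,-0.42,1.97,-0.0]]
[[1,0.84,0.14,-0.12,-0.08,0.39,-0.0],[1,1.68,0.28,-0.24,-0.17,0.79,-0.0],[1,2.51,0.42,-0.37,-0.25,1.18,-0.0],[1,3.35,0.55,-0.49,-0.34,1.57,-0.0],[1,4.19,0.69,-0.61,-0.42,1.97,-0.0]]
--
```

>>> move_arm(increments=[[1,0.5,0.08,-0.07,-0.05,0.24,0],[1,1.35,0.22,-0.2,-0.14,0.64,0],[1,2.3,0.38,-0.33,-0.23,1.08,0],[1,3.25,0.53,-0.47,-0.33,1.52,0],[1,4.19,0.69,-0.61,-0.42,1.97,0]])

```text
t: 14.03
tool_pos: [554.2, -289.6, 277.2]
ee_rot: [-1.902, -2.347, 0.209]
contact_force: [-0.6, -1.5, -0.7]
width: 0.188
gripper_force: 39.3
```

>>> move_arm(increments=[[1,0.84,0.14,-0.12,-0.08,0.39,0],[1,1.68,0.28,-0.24,-0.17,0.79,0],[1,2.51,0.42,-0.37,-0.25,1.18,0],[1,3.35,0.55,-0.49,-0.34,1.57,0],[1,4.19,0.69,-0.61,-0.42,1.97,0]])

```text
t: 14.45
tool_pos: [659.0, -272.2, 261.4]
ee_rot: [-1.818, -2.246, 0.402]
contact_force: [-0.1, -0.5, 0.3]
width: 0.185
gripper_force: 39.3
```

>>> move_arm(increments=[[1,0.95,0.16,-0.14,-0.1,0.45,0],[1,1.9,0.32,-0.28,-0.19,0.89,0],[1,2.8,0.46,-0.4,-0.28,1.32,0],[1,3.6,0.6,-0.5,-0.36,1.69,0],[1,4.05,0.62,-0.52,-0.42,1.97,0]])

```text
t: 14.87
tool_pos: [760.9, -255.7, 246.1]
ee_rot: [-1.726, -2.137, 0.579]
contact_force: [-0.2, 0.4, -1.3]
width: 0.189
gripper_force: 39.3
```

>>> move_arm(increments=[[1,0,0,0,0,0,0],[1,0,0,0,0,0,0],[1,0,0,0,0,0,0],[1,0,0,0,0,0,0],[1,0,0,0,0,0,0]])

```text
t: 15.28
tool_pos: [759.1, -257.9, 252.5]
ee_rot: [-1.735, -2.139, 0.577]
contact_force: [-0.2, -0.4, -0.9]
width: 0.185
gripper_force: 39.3
```

```bash
python3 - <<'E'
from plan import *
V=np.array([-U[2]*.977,-U[2]*.21,0.5]);V-=V@U*U;V/=np.linalg.norm(V); Wd=np.cross(U,V)
p,R=cur(); d=p-TIP; print("s",d@U,"V",d@V,"W",d@Wd, R.as_matrix()[:,2].round(3),-U)
f=grab_frame("side"); C=cloud(f).reshape(-1,3);C=C[np.isfinite(C).all(1)]; d=C-TIP; s=d@U;a=d@V;b=d@Wd
for lo,hi in((95,115),(115,135),(135,160),(160,178)):
    m=(s>lo)&(s<hi)&(abs(a)<30)&(abs(b)<30); print(lo,m.sum(),np.percentile(a[m],[5,95]).round(1),np.percentile(b[m],[5,95]).round(1)) if m.sum()>5 else 0
o=cv2.resize(f["image"][140:270,370:470],(500,650))[:600]; cv2.imwrite("pics/ins.png",o)
E
```

```text
s 254.93502838963826 V 5.69184792490401 W 1.7725071022095455 [-0.491 -0.105 -0.865] [-0.49107925 -0.10601711 -0.86463954]
95 8 [12.2 15.9] [-2.9 10.7]
115 71 [ 5.1 21.1] [-5.9 16.1]
135 82 [ 4.6 20.7] [-4.4 16.1]
160 66 [ 2.6 20.6] [-5.3 15. ]
```

View pics/ins.png

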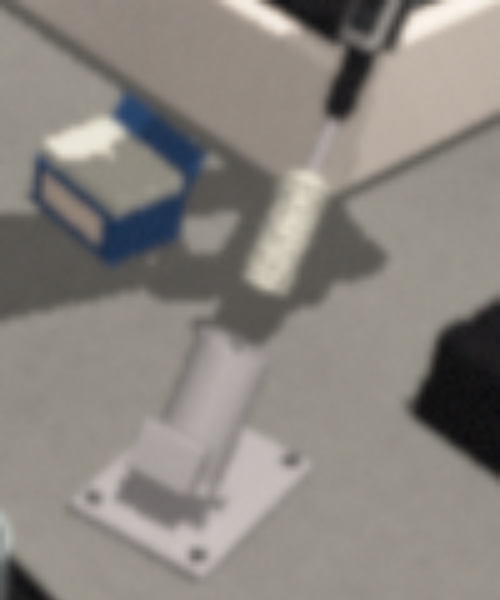

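The picture shows the brush lined up with the tube mouth, with the head at (285,230) and the mouth at (230,335). I'll insert it with a small sideways correction.

>>> move_arm(increments=[[1,0.04,0.08,-0.03,0,0,0],[1,-0.16,0.04,-0.39,0,0,0],[1,-0.4,-0.02,-0.8,0,0,0],[1,-0.65,-0.07,-1.24,0,0,0],[1,-0.9,-0.12,-1.68,0,0,0]])

```text
t: 15.75
tool_pos: [736.8, -260.3, 209.1]
ee_rot: [-1.734, -2.14, 0.577]
contact_force: [-0.2, -1.5, -1.1]
width: 0.189
gripper_force: 39.3
```

>>> move_arm(increments=[[1,-0.25,-0.05,-0.43,0,0,0],[1,-0.5,-0.11,-0.86,0,0,0],[1,-0.7,-0.15,-1.25,0,0,0],[1,-0.9,-0.19,-1.58,0,0,0],[1,-1.05,-0.22,-1.85,0,0,0]])

```text
t: 16.17
tool_pos: [710.3, -265.9, 162.1]
ee_rot: [-1.733, -2.138, 0.577]
contact_force: [0.3, 0.7, -1.0]
width: 0.186
gripper_force: 39.3
```

>>> move_arm(increments=[[1,0,0,0,0,0,0],[1,-0.02,0,-0.03,0,0,0],[1,-0.03,0,-0.06,0,0,0],[1,-0.05,-0.01,-0.08,0,0,0],[1,-0.05,-0.01,-0.08,0,0,0]])

```text
t: 16.58
tool_pos: [710.1, -266.1, 161.3]
ee_rot: [-1.733, -2.14, 0.577]
contact_force: [0.2, -1.1, -0.3]
width: 0.185
gripper_force: 39.3
```

```bash
python3 - <<'E'
from plan import *
p,R=cur(); print("s",(p-TIP)@U,manip.get_obs()["contact_force"])
E
```

```text
s 151.14852807148404 [ 0.16453649 -1.11324939 -0.31677582]
```

>>> move_arm(increments=[[1,-0.03,0,-0.05,0,0,0],[1,-0.06,-0.01,-0.1,0,0,0],[1,-0.09,-0.02,-0.15,0,0,0],[1,-0.1,-0.02,-0.17,0,0,0],[1,-0.1,-0.02,-0.17,0,0,0]])

```text
t: 17.0
tool_pos: [707.7, -266.6, 157.4]
ee_rot: [-1.734, -2.14, 0.577]
contact_force: [1.6, -0.5, 2.1]
width: 0.185
gripper_force: 39.7
```

>>> move_arm(increments=[[0.5,0,0,0,0,0,0],[0,0,0,0,0,0,0],[-0.5,0,0,0,0,0,0],[-1,0,0,0,0,0,0],[-1,0,0,0,0,0,0]])

```text
t: 17.42
tool_pos: [706.9, -266.7, 155.9]
ee_rot: [-1.732, -2.138, 0.578]
contact_force: [0.1, 0.2, -0.8]
width: 0.805
gripper_force: 0.0
```

>>> move_arm(increments=[[-1,0,0,0,0,0,0],[-1,0,0,0,0,0,0],[-1,0.2,0.04,0.35,0,0,0],[-1,0.6,0.13,1.05,0,0,0],[-1,1.1,0.24,1.93,0,0,0]])

```text
t: 17.83
tool_pos: [734.1, -260.4, 203.5]
ee_rot: [-1.73, -2.135, 0.578]
contact_force: [0.6, -0.5, -0.4]
width: 1.002
gripper_force: 0.0
```

>>> move_arm(increments=[[-1,0.5,0.11,0.88,0,0,0],[-1,0.9,0.19,1.58,0,0,0],[-1,1.15,0.25,2.0,0,0,0],[-1,1.2,0.26,2.1,0,0,0],[-1,1.2,0.26,2.1,0,0,0]])

```text
t: 18.25
tool_pos: [765.5, -253.9, 258.8]
ee_rot: [-1.735, -2.141, 0.577]
contact_force: [0.2, 0.2, 0.7]
width: 1.003
gripper_force: 0.0
```

```bash
python3 - <<'E'
from fit import *
from plan import *
V=np.array([-U[2]*.977,-U[2]*.21,0.5]);V-=V@U*U;V/=np.linalg.norm(V); Wd=np.cross(U,V)
p,R=cur(); print(p,(p-TIP)@U)
for nm in("side",):
    C=cloud(grab_frame(nm)).reshape(-1,3);C=C[np.isfinite(C).all(1)]; d=C-TIP; s=d@U
    m=(abs(d@V)<20)&(abs(d@Wd)<20); print(nm,"end",np.percentile(s[m&(s>110)&(s<212)],[50,99]))
    for lo in(110,135,160,180): q=m&(s>lo)&(s<lo+18); print(lo,(d@V)[q].mean(),(d@Wd)[q].mean())
S0=dict(np.load("side0.npz")); C=cloud(S0).reshape(-1,3);C=C[np.isfinite(C).all(1)]; d=C-TIP; s=d@U;m=(abs(d@V)<20)&(abs(d@Wd)<20); print("was",np.percentile(s[m&(s>110)&(s<212)],[50,99]))
for lo in(110,135,160,180): q=m&(s>lo)&(s<lo+18); print(lo,(d@V)[q].mean(),(d@Wd)[q].mean())
E
```

```text
[ 765.5147075  -253.89113094  258.8428854 ] 264.0320475373333
side end [153.98162404 196.97598034]
110 3.788356611696341 2.261134289043309
135 2.9763835661766174 2.2528510450393764
160 1.0545457412547283 1.6070166512148538
180 -0.2835026726793394 0.9275214429538079
was [154.50841653 196.11462716]
110 6.173977088861951 3.521411275897191
135 6.819135638318384 3.2410155148301274
160 5.899227387915682 2.748248943952678
180 5.989403741340182 2.524521174338045
```

```bash
python3 - <<'E'
from plan import *
Rb=tool(-U,12); Rj=tool([0,0,-1],-41.5)
c,_=cur()
plan([([449,-307.5,270],Rj)],-1,start=(c+[-8,-2,25],Rb),v=36,w=6.5)
E
```

```text
[[-1,-1.23,-0.21,-0.05,-0.16,-0.61,-1.04],[-1,-2.46,-0.41,-0.1,-0.31,-1.21,-2.09],[-1,-3.69,-0.62,-0.15,-0.47,-1.82,-3.13],[-1,-4.93,-0.82,-0.19,-0.63,-2.42,-4.18],[-1,-6.16,-1.03,-0.24,-0.79,-3.03,-5.22]]
[[-1,-1.23,-0.21,-0.05,-0.16,-0.61,-1.04],[-1,-2.46,-0.41,-0.1,-0.31,-1.21,-2.09],[-1,-3.69,-0.62,-0.15,-0.47,-1.82,-3.13],[-1,-4.93,-0.82,-0.19,-0.63,-2.42,-4.18],[-1,-6.16,-1.03,-0.24,-0.79,-3.03,-5.22]]
--
```

>>> move_arm(increments=[[-1,-0.1,-0.02,0.3,0,0,0],[-1,-0.2,-0.05,0.7,0,0,0],[-1,-0.3,-0.08,1.0,0,0,0],[-1,-0.32,-0.08,1.0,0,0,0],[-1,-0.32,-0.08,1.0,0,0,0]])

```text
t: 18.72
tool_pos: [756.6, -256.5, 284.2]
ee_rot: [-1.735, -2.14, 0.577]
contact_force: [0.4, -0.0, 0.2]
width: 1.001
gripper_force: 0.0
```

>>> move_arm(increments=[[-1,-1.0,-0.17,-0.04,-0.13,-0.5,-0.85],[-1,-2.2,-0.37,-0.09,-0.28,-1.08,-1.87],[-1,-3.5,-0.59,-0.14,-0.45,-1.73,-2.97],[-1,-4.85,-0.81,-0.19,-0.62,-2.38,-4.11],[-1,-6.16,-1.03,-0.24,-0.79,-3.03,-5.22]])

```text
t: 19.13
tool_pos: [600.9, -281.9, 275.5]
ee_rot: [-2.354, -1.789, 0.31]
contact_force: [-0.8, -0.4, 1.7]
width: 1.0
gripper_force: 0.0
```

>>> move_arm(increments=[[-1,-1.4,-0.23,-0.05,-0.18,-0.69,-1.19],[-1,-2.75,-0.46,-0.11,-0.35,-1.35,-2.33],[-1,-4.0,-0.67,-0.16,-0.51,-1.97,-3.39],[-1,-5.2,-0.87,-0.2,-0.67,-2.56,-4.41],[-1,-6.16,-1.03,-0.24,-0.79,-3.03,-5.22]])

```text
t: 19.55
tool_pos: [446.3, -307.5, 270.0]
ee_rot: [2.866, 1.283, 0.003]
contact_force: [0.3, -0.9, 0.3]
width: 1.0
gripper_force: 0.0
```

>>> move_arm(increments=[[-1,0,0,0,0,0,0],[-1,0,0,0,0,0,0],[-1,0,0,0,0,0,0],[-1,0,0,0,0,0,0],[-1,0,0,0,0,0,0]])

```text
t: 19.97
tool_pos: [449.8, -307.6, 270.1]
ee_rot: [-2.863, -1.293, -0.001]
contact_force: [-0.3, -0.2, 0.6]
width: 0.999
gripper_force: 0.0
```

```bash
python3 - <<'E'
from plan import *
from scipy.optimize import least_squares
p,R=cur(); print(p.round(1),R.as_matrix().round(3).tolist(),manip.get_obs()["joints"].round(2))
for nm in("wrist","side"):
    f=grab_frame(nm); C=cloud(f).reshape(-1,3); C=C[np.isfinite(C).all(1)]
    q=C[(abs(C[:,2]-102)<7)&(np.hypot(C[:,0]-449,C[:,1]+307)<32)]
    if len(q)>20:
        r=least_squares(lambda a:np.hypot(q[:,0]-a[0],q[:,1]-a[1])-23,[449,-307],loss="soft_l1",f_scale=2); print(nm,"rim",len(q),r.x.round(1),q[:,2].mean())
Rj=tool([0,0,-1],-41.5); o=manip.get_obs(); d=np.array([448.8,-307.6,59])-o["tool_pos"]; print(o["tool_pos"],d/25,np.rad2deg((Rj*R.inv()).as_rotvec())/5)
E
```

```text
[ 449.8 -307.6  270.1] [[0.661, 0.75, 0.001], [0.75, -0.661, 0.001], [0.001, 0.0, -1.0]] [-0.79 -0.03  1.86  0.    1.32 -0.06]
wrist rim 1017 [ 449.5 -307.1] 104.21214229313775
side rim 155 [ 448.1 -309.2] 101.40263092131082
[ 449.61834348 -307.48328759  269.91929533] [-3.27337391e-02 -4.66849621e-03 -8.43677181e+00] [-0.00638053  0.00798291 -0.02057075]
```

>>> move_arm(increments=[[-1,-0.02,0,-0.5,0,0,0],[-1,-0.02,0,-1.3,0,0,0],[-1,-0.02,0,-2.3,0,0,0],[-1,-0.02,0,-3.4,0,0,0],[-1,-0.02,0,-4.5,0,0,0]])

```text
t: 20.48
tool_pos: [448.3, -307.3, 155.7]
ee_rot: [-2.864, -1.291, -0.001]
contact_force: [1.0, -0.7, -0.3]
width: 1.0
gripper_force: 0.0
```

>>> move_arm(increments=[[-1,0,0,-1.1,0,0,0],[-1,0,0,-2.2,0,0,0],[-1,0,0,-3.1,0,0,0],[-1,0,0,-3.7,0,0,0],[-1,0,0,-3.94,0,0,0]])

```text
t: 20.9
tool_pos: [446.5, -305.5, 54.9]
ee_rot: [-2.858, -1.289, 0.003]
contact_force: [-0.3, -0.0, -0.3]
width: 1.002
gripper_force: 0.0
```

>>> move_arm(increments=[[-1,0,0,0,0,0,0],[-0.6,0,0,0,0,0,0],[-0.3,0,0,0,0,0,0],[0,0,0,0,0,0,0],[0.5,0,0,0,0,0,0]], squeeze=40)

```text
t: 21.32
tool_pos: [449.0, -308.4, 60.8]
ee_rot: [2.862, 1.29, 0.003]
contact_force: [-0.0, 1.2, 3.3]
width: 0.566
gripper_force: 41.3
```

>>> move_arm(increments=[[1,0,0,0,0,0,0],[1,0,0,0,0,0,0],[1,0,0,0,0,0,0],[1,0,0,0,0,0,0],[1,0,0,0,0,0,0]])

```text
t: 21.73
tool_pos: [449.0, -308.4, 60.7]
ee_rot: [2.862, 1.29, 0.003]
contact_force: [-0.6, 0.2, 5.9]
width: 0.569
gripper_force: 41.5
```

>>> move_arm(increments=[[1,0,0,0.1,0,0,0],[1,0,0,0.3,0,0,0],[1,0,0,0.7,0,0,0],[1,0,0,1.1,0,0,0],[1,0,0,1.6,0,0,0]])

```text
t: 22.15
tool_pos: [447.9, -307.3, 99.6]
ee_rot: [-2.863, -1.29, -0.001]
contact_force: [-0.1, -0.6, -1.7]
width: 0.569
gripper_force: 41.4
```

```bash
python3 - <<'E'
from plan import *
from fit import *
Rj=tool([0,0,-1],-41.5); M=rackR(-.725); Rr=tool(-M[:,2],-41.5)
print("row axes ok", Rr.as_matrix()[:,1].round(3), M[:,0].round(3))
c=np.array([526.1,213.2,31.6]); 
F0=c+M@[0,-124,4]; F3=c+M@[0,62,4]; print(F0,F3)
plan([([449,-307.3,280],Rj),([560,-40,300],tool([.2,-.2,-1],-41.5)),(F0+M[:,2]*150,Rr)],1,start=(np.array([449.1,-307.5,99]),Rj),v=34,w=6.5)
E
```

```text
row axes ok [ 0.649 -0.574 -0.5  ] [-0.648  0.574  0.5  ]
[609.82579373 304.68765744  35.06410162] [486.4826014  165.46676495  35.06410162]
[[1,-0.0,0.0,0.72,0.0,0.0,0.0],[1,-0.0,0.0,1.45,0.0,0.0,0.0],[1,-0.0,0.0,2.17,0.0,0.0,0.0],[1,-0.0,0.0,2.9,0.0,0.0,0.0],[1,-0.0,0.0,3.62,0.0,0.0,0.0]]
[[1,-0.0,0.0,0.72,0.0,0.0,0.0],[1,-0.0,0.0,1.45,0.0,0.0,0.0],[1,-0.0,0.0,2.17,0.0,0.0,0.0],[1,-0.0,0.0,2.9,0.0,0.0,0.0],[1,-0.0,0.0,3.62,0.0,0.0,0.0]]
--
[[1,0.44,1.07,0.08,-0.22,-0.22,0.0],[1,0.89,2.14,0.16,-0.45,-0.45,0.01],[1,1.33,3.21,0.24,-0.67,-0.67,0.01],[1,1.78,4.28,0.32,-0.89,-0.89,0.01],[1,2.22,5.35,0.4,-1.12,-1.12,0.01]]
[[1,0.44,1.07,0.08,-0.22,-0.22,0.0],[1,0.89,2.14,0.16,-0.45,-0.45,0.01],[1,1.33,3.21,0.24,-0.67,-0.67,0.01],[1,1.78,4.28,0.32,-0.89,-0.89,0.01],[1,2.22,5.35,0.4,-1.12,-1.12,0.01]]
--
[[1,0.28,0.79,-0.36,0.41,0.45,-0.01],[1,0.57,1.57,-0.72,0.83,0.9,-0.01],[1,0.85,2.36,-1.08,1.24,1.35,-0.02],[1,1.13,3.15,-1.44,1.66,1.79,-0.02],[1,1.41,3.93,-1.8,2.07,2.24,-0.03]]
[[1,0.28,0.79,-0.36,0.41,0.45,-0.01],[1,0.57,1.57,-0.72,0.83,0.9,-0.01],[1,0.85,2.36,-1.08,1.24,1.35,-0.02],[1,1.13,3.15,-1.44,1.66,1.79,-0.02],[1,1.41,3.93,-1.8,2.07,2.24,-0.03]]
[[1,0.28,0.79,-0.36,0.41,0.45,-0.01],[1,0.57,1.57,-0.72,0.83,0.9,-0.01],[1,0.85,2.36,-1.08,1.24,1.35,-0.02],[1,1.13,3.15,-1.44,1.66,1.79,-0.02],[1,1.41,3.93,-1.8,2.07,2.24,-0.03]]
--
```

```bash
python3 - <<'E'
from plan import *
from fit import *
Rj=tool([0,0,-1],-41.5); M=rackR(-.725); Rr=tool(-M[:,2],-41.5)
F0=np.array([609.8,304.7,35.1])
plan([([560,-40,290],tool([-.25,.22,-1],-41.5)),(F0+M[:,2]*160,Rr)],1,start=(np.array([449.1,-307.5,249]),Rj),v=32,w=6.5)
E
```

```text
[[1,0.44,1.07,0.16,0.24,0.28,-0.0],[1,0.89,2.14,0.33,0.49,0.55,-0.0],[1,1.33,3.21,0.49,0.73,0.83,-0.0],[1,1.77,4.28,0.66,0.97,1.11,-0.0],[1,2.22,5.35,0.82,1.22,1.38,-0.0]]
[[1,0.44,1.07,0.16,0.24,0.28,-0.0],[1,0.89,2.14,0.33,0.49,0.55,-0.0],[1,1.33,3.21,0.49,0.73,0.83,-0.0],[1,1.77,4.28,0.66,0.97,1.11,-0.0],[1,2.22,5.35,0.82,1.22,1.38,-0.0]]
--
[[1,0.29,0.78,-0.31,0.1,0.12,-0.0],[1,0.58,1.56,-0.62,0.21,0.23,-0.0],[1,0.88,2.33,-0.93,0.31,0.35,-0.0],[1,1.17,3.11,-1.24,0.41,0.46,-0.0],[1,1.46,3.89,-1.55,0.52,0.58,-0.0]]
[[1,0.29,0.78,-0.31,0.1,0.12,-0.0],[1,0.58,1.56,-0.62,0.21,0.23,-0.0],[1,0.88,2.33,-0.93,0.31,0.35,-0.0],[1,1.17,3.11,-1.24,0.41,0.46,-0.0],[1,1.46,3.89,-1.55,0.52,0.58,-0.0]]
[[1,0.29,0.78,-0.31,0.1,0.12,-0.0],[1,0.58,1.56,-0.62,0.21,0.23,-0.0],[1,0.88,2.33,-0.93,0.31,0.35,-0.0],[1,1.17,3.11,-1.24,0.41,0.46,-0.0],[1,1.46,3.89,-1.55,0.52,0.58,-0.0]]
--
```

>>> move_arm(increments=[[1,0,0,0.6,0,0,0],[1,0,0,1.4,0,0,0],[1,0,0,2.2,0,0,0],[1,0,0,3.0,0,0,0],[1,0,0,3.6,0,0,0]])

```text
t: 22.57
tool_pos: [448.8, -308.1, 192.4]
ee_rot: [2.861, 1.289, 0.003]
contact_force: [0.0, 0.3, -1.8]
width: 0.57
gripper_force: 41.5
```

>>> move_arm(increments=[[1,0,0,0.6,0,0,0],[1,0,0,1.2,0,0,0],[1,0,0,1.8,0,0,0],[1,0,0,2.2,0,0,0],[1,0,0,2.4,0,0,0]])

```text
t: 22.98
tool_pos: [448.8, -308.1, 252.0]
ee_rot: [2.861, 1.289, 0.004]
contact_force: [0.7, 0.5, -1.6]
width: 0.568
gripper_force: 41.5
```

>>> move_arm(increments=[[1,0.25,0.6,0.09,0.14,0.16,0],[1,0.65,1.6,0.24,0.36,0.41,0],[1,1.15,2.75,0.42,0.63,0.71,0],[1,1.67,4.05,0.62,0.92,1.05,0],[1,2.22,5.35,0.82,1.22,1.38,0]])

```text
t: 23.4
tool_pos: [503.7, -172.5, 269.6]
ee_rot: [-2.728, -1.227, 0.1]
contact_force: [1.5, -0.5, -2.0]
width: 0.569
gripper_force: 41.5
```

>>> move_arm(increments=[[1,0.44,1.07,0.16,0.24,0.28,0],[1,0.89,2.14,0.33,0.49,0.55,0],[1,1.33,3.21,0.49,0.73,0.83,0],[1,1.77,4.28,0.66,0.97,1.11,0],[1,2.22,5.35,0.82,1.22,1.38,0]])

```text
t: 23.82
tool_pos: [559.5, -38.7, 290.0]
ee_rot: [-2.59, -1.167, 0.19]
contact_force: [1.2, 0.5, -1.3]
width: 0.568
gripper_force: 41.6
```

>>> move_arm(increments=[[1,0.53,1.09,-0.26,0.16,0.17,0],[1,1.06,2.18,-0.52,0.31,0.35,0],[1,1.59,3.26,-0.77,0.47,0.52,0],[1,2.12,4.35,-1.03,0.62,0.7,0],[1,2.65,5.44,-1.29,0.78,0.87,0]])

```text
t: 24.23
tool_pos: [625.8, 97.2, 257.0]
ee_rot: [-2.502, -1.127, 0.242]
contact_force: [0.4, -0.2, -2.1]
width: 0.564
gripper_force: 41.6
```

>>> move_arm(increments=[[1,0.6,1.25,-0.3,0.18,0.2,0],[1,1.2,2.5,-0.6,0.36,0.4,0],[1,1.8,3.7,-0.88,0.53,0.59,0],[1,2.3,4.75,-1.13,0.68,0.76,0],[1,2.65,5.44,-1.29,0.78,0.87,0]])

```text
t: 24.65
tool_pos: [691.8, 234.5, 223.3]
ee_rot: [-2.411, -1.088, 0.293]
contact_force: [-0.2, -0.1, -1.8]
width: 0.566
gripper_force: 41.5
```

>>> move_arm(increments=[[1,0,0,0,0,0,0],[1,0,0,0,0,0,0],[1,0,0,0,0,0,0],[1,0,0,0,0,0,0],[1,0,0,0,0,0,0]])

```text
t: 25.07
tool_pos: [691.8, 230.8, 226.5]
ee_rot: [-2.415, -1.086, 0.288]
contact_force: [0.5, -0.1, -2.0]
width: 0.57
gripper_force: 41.7
```

```bash
python3 - <<'E'
from plan import *
from fit import *
M=rackR(-.725); Rr=tool(-M[:,2],-41.5); F0=np.array([609.8,304.7,35.1])
p,R=cur(); o=manip.get_obs(); print(o["joints"].round(2),"local",((p-F0)@M).round(2),"rot",np.rad2deg((Rr*R.inv()).as_rotvec()).round(2))
fs={n:grab_frame(n) for n in("side","top","wrist")}
for n,f in fs.items():
    cv2.imwrite(f"pics/r_{n}.png",f["image"]); C=cloud(f).reshape(-1,3);C=C[np.isfinite(C).all(1)]
    l=(C-F0)@M; m=(l[:,2]>155)&(l[:,2]<205)&(np.hypot(l[:,0],l[:,1])<34); q=l[m]
    if m.sum()>30:
        r=least_squares(lambda a:np.hypot(q[:,0]-a[0]-a[2]*(q[:,2]-180)/50,q[:,1]-a[1]-a[3]*(q[:,2]-180)/50)-25,[0,0,0,0],loss="soft_l1",f_scale=1.5); print(n,"jar",m.sum(),r.x.round(2))
    # rack refit in local
    C2=C[(C[:,2]>15)&(C[:,2]<95)&(abs(l[:,0])<60)&(l[:,1]>-60)&(l[:,1]<310)&(l[:,2]<60)]
    if len(C2)>300:
        rr=least_squares(lambda a:np.clip(racksdf((C2-a[:3])@rackR(a[3])),-6,8),[526.1,213.2,31.6,-.725],loss="soft_l1",f_scale=2,x_scale=[5,5,5,.05],diff_step=1e-4); a=rr.x; Mk=rackR(a[3]); print(n,"rack",len(C2),a.round(2),"F0 local",((a[:3]+Mk@[0,-124,4]-F0)@M).round(1),"F3",((a[:3]+Mk@[0,62,4])).round(1))
E
```

```text
[0.06 0.58 1.25 0.37 1.69 0.76] local [5.0000e-02 9.6000e-01 2.2093e+02] rot [-0.12  0.05  0.09]
side jar 156 [-0.36  0.1  -1.23  1.98]
side rack 976 [525.51 211.81  29.96  -0.73] F0 local [-1.6  1.4 -1. ] F3 [485.8 164.2  33.4]
top rack 855 [526.33 214.78  33.36  -0.73] F0 local [ 1.5 -1.3  1.2] F3 [486.6 167.1  36.8]
wrist jar 2399 [ 0.74 -0.34 -0.79 -5.88]
wrist rack 4570 [524.87 214.24  31.57  -0.73] F0 local [ 0.6  0.  -0.4] F3 [484.9 166.8  35. ]
```

>>> move_arm(increments=[[1,-0.2,0.17,-0.45,0,0,0],[1,-0.45,0.4,-1.05,0,0,0],[1,-0.75,0.66,-1.74,0,0,0],[1,-1.0,0.88,-2.3,0,0,0],[1,-1.2,1.06,-2.78,0,0,0]])

```text
t: 25.63
tool_pos: [660.1, 258.9, 153.8]
ee_rot: [-2.412, -1.087, 0.293]
contact_force: [-0.9, 0.2, -1.7]
width: 0.568
gripper_force: 41.7
```

>>> move_arm(increments=[[1,-0.1,0.09,-0.24,0,0,0],[1,-0.3,0.26,-0.69,0,0,0],[1,-0.5,0.44,-1.16,0,0,0],[1,-0.7,0.62,-1.62,0,0,0],[1,-0.82,0.72,-1.9,0,0,0]])

```text
t: 26.05
tool_pos: [640.0, 276.9, 106.7]
ee_rot: [-2.413, -1.087, 0.292]
contact_force: [-0.3, -0.2, -3.0]
width: 0.568
gripper_force: 41.7
```

```bash
python3 - <<'E'
from plan import *
from fit import *
M=rackR(-.725); F0=np.array([609.8,304.7,35.1])
p,R=cur(); o=manip.get_obs(); print("local",((p-F0)@M).round(2),"f",(o["contact_force"]@M).round(1))
E
```

```text
local [ 0.28  0.79 82.5 ] f [-1.4  0.4 -2.6]
```

>>> move_arm(increments=[[1,-0.08,0.07,-0.19,0,0,0],[1,-0.16,0.14,-0.38,0,0,0],[1,-0.23,0.2,-0.53,0,0,0],[1,-0.29,0.25,-0.67,0,0,0],[1,-0.31,0.27,-0.72,0,0,0]])

```text
t: 26.47
tool_pos: [633.3, 283.3, 90.2]
ee_rot: [-2.413, -1.087, 0.29]
contact_force: [-0.1, -0.1, -2.3]
width: 0.565
gripper_force: 41.7
```

>>> move_arm(increments=[[1,0,0,0,0,0,0],[1,-0.01,0.01,-0.03,0,0,0],[1,-0.02,0.02,-0.05,0,0,0],[1,-0.03,0.03,-0.07,0,0,0],[1,-0.03,0.03,-0.07,0,0,0]])

```text
t: 26.88
tool_pos: [632.8, 283.9, 88.9]
ee_rot: [-2.413, -1.087, 0.289]
contact_force: [0.0, 1.0, -1.0]
width: 0.566
gripper_force: 41.7
```

```bash
python3 - <<'E'
from plan import *
from fit import *
M=rackR(-.725); F0=np.array([609.8,304.7,35.1])
p,R=cur(); o=manip.get_obs(); print("local",((p-F0)@M).round(2),"f",(o["contact_force"]@M).round(1))
E
```

```text
local [6.000e-02 3.600e-01 6.212e+01] f [ 0.  -0.7 -1.2]
```

>>> move_arm(increments=[[1,-0.015,0.013,-0.035,0,0,0],[1,-0.03,0.026,-0.07,0,0,0],[1,-0.045,0.04,-0.104,0,0,0],[1,-0.06,0.053,-0.139,0,0,0],[1,-0.06,0.053,-0.139,0,0,0]])

```text
t: 27.3
tool_pos: [630.9, 285.3, 85.0]
ee_rot: [-2.413, -1.087, 0.291]
contact_force: [0.1, -0.3, -1.3]
width: 0.567
gripper_force: 41.7
```

>>> move_arm(increments=[[1,0,0,0,0,0,0],[1,-0.01,0.01,-0.02,0,0,0],[1,-0.015,0.013,-0.035,0,0,0],[1,-0.015,0.013,-0.035,0,0,0],[1,-0.015,0.013,-0.035,0,0,0]])

```text
t: 27.72
tool_pos: [630.8, 285.5, 84.5]
ee_rot: [-2.413, -1.087, 0.29]
contact_force: [-0.5, -0.7, -2.2]
width: 0.571
gripper_force: 41.7
```

```bash
python3 - <<'E'
from plan import *
from fit import *
M=rackR(-.725); F0=np.array([609.8,304.7,35.1])
p,R=cur(); o=manip.get_obs(); print("local",((p-F0)@M).round(2),"f",(o["contact_force"]@M).round(1))
E
```

```text
local [5.000e-02 3.900e-01 5.697e+01] f [-1.2  0.9 -1.8]
```

>>> move_arm(increments=[[1,-0.01,0.01,-0.02,0,0,0],[1,-0.02,0.017,-0.045,0,0,0],[1,-0.03,0.026,-0.07,0,0,0],[1,-0.03,0.026,-0.07,0,0,0],[1,-0.03,0.026,-0.07,0,0,0]])

```text
t: 28.13
tool_pos: [630.1, 286.2, 82.7]
ee_rot: [-2.413, -1.087, 0.29]
contact_force: [0.3, -0.3, -2.5]
width: 0.569
gripper_force: 41.8
```

>>> move_arm(increments=[[1,-0.007,0.006,-0.017,0,0,0],[1,-0.015,0.013,-0.035,0,0,0],[1,-0.015,0.013,-0.035,0,0,0],[1,-0.015,0.013,-0.035,0,0,0],[1,-0.015,0.013,-0.035,0,0,0]])

```text
t: 28.55
tool_pos: [630.1, 286.4, 82.6]
ee_rot: [-2.413, -1.088, 0.289]
contact_force: [-0.3, -1.4, 1.8]
width: 0.569
gripper_force: 42.1
```

```bash
python3 - <<'E'
from plan import *
from fit import *
M=rackR(-.725); F0=np.array([609.8,304.7,35.1])
p,R=cur(); o=manip.get_obs(); print("local",((p-F0)@M).round(2),"f",(o["contact_force"]@M).round(1))
E
```

```text
local [ 0.07  0.24 54.76] f [0.3 1.3 1.9]
```

>>> move_arm(increments=[[1,-0.01,0.009,-0.023,0,0,0],[1,-0.015,0.013,-0.035,0,0,0],[1,-0.015,0.013,-0.035,0,0,0],[-0.2,-0.015,0.013,-0.035,0,0,0],[-0.4,-0.015,0.013,-0.035,0,0,0]])

```text
t: 28.97
tool_pos: [629.1, 287.1, 80.6]
ee_rot: [-2.413, -1.087, 0.29]
contact_force: [-0.2, 0.6, 0.5]
width: 0.696
gripper_force: 0.0
```

>>> move_arm(increments=[[-0.6,0,0,0,0,0,0],[-0.8,0,0,0,0,0,0],[-1,0,0,0,0,0,0],[-1,0,0,0,0,0,0],[-1,0,0,0,0,0,0]])

```text
t: 29.38
tool_pos: [629.2, 286.9, 80.8]
ee_rot: [-2.413, -1.087, 0.29]
contact_force: [0.2, 0.3, 0.6]
width: 1.001
gripper_force: 0.0
```

>>> move_arm(increments=[[-1,0.15,-0.13,0.35,0,0,0],[-1,0.4,-0.35,0.92,0,0,0],[-1,0.75,-0.66,1.73,0,0,0],[-1,1.2,-1.06,2.77,0,0,0],[-1,1.6,-1.41,3.7,0,0,0]])

```text
t: 29.8
tool_pos: [669.9, 251.0, 175.3]
ee_rot: [-2.413, -1.088, 0.289]
contact_force: [0.1, -0.1, 0.6]
width: 0.998
gripper_force: 0.0
```

>>> move_arm(increments=[[-1,0.4,-0.35,0.9,0,0,0],[-1,0.7,-0.6,1.6,0,0,0],[-1,0.8,-0.7,1.85,0,0,0],[-1,0.8,-0.7,1.85,0,0,0],[-1,0.8,-0.7,1.85,0,0,0]])

```text
t: 30.22
tool_pos: [689.1, 234.0, 219.4]
ee_rot: [-2.413, -1.087, 0.29]
contact_force: [0.1, 0.1, 0.0]
width: 1.002
gripper_force: 0.0
```

```bash
python3 - <<'E'
from plan import *
from fit import *
Rj=tool([0,0,-1],-41.5); M=rackR(-.725); Rr=tool(-M[:,2],-41.5); F0=np.array([609.8,304.7,35.1])
p,R=cur(); print(p,((p-F0)@M).round(2))
f=grab_frame("wrist"); cv2.imwrite("pics/w_after.png",f["image"])
C=cloud(f).reshape(-1,3);C=C[np.isfinite(C).all(1)]; l=(C-F0)@M
for k in(0,1):
    d=l-[0,62*k,0]; q=d[(d[:,2]>60)&(d[:,2]<112)&(np.hypot(d[:,0],d[:,1])<32)]; print(k,len(q),"ztop",np.percentile(q[:,2],[50,95,99]).round(1) if len(q) else 0,q.mean(0).round(1))
plan([([560,60,260],tool([-.25,.22,-1],-41.5)),([443,-27,190],Rj)],-1,start=(p,Rr),v=34,w=6.3)
E
```

```text
[689.13536961 234.03483426 219.39181978] [1.4000e-01 2.8000e-01 2.1272e+02]
0 2343 ztop [ 97.7 100.4 100.9] [-3.8  1.1 89.5]
1 2890 ztop [ 89.4 100.3 100.8] [-3.7  0.4 86.7]
[[-1,-0.52,-0.7,0.16,-0.15,-0.17,0.0],[-1,-1.03,-1.39,0.32,-0.31,-0.35,0.0],[-1,-1.55,-2.09,0.49,-0.46,-0.52,0.0],[-1,-2.07,-2.78,0.65,-0.62,-0.69,0.0],[-1,-2.58,-3.48,0.81,-0.77,-0.86,0.0]]
[[-1,-0.52,-0.7,0.16,-0.15,-0.17,0.0],[-1,-1.03,-1.39,0.32,-0.31,-0.35,0.0],[-1,-1.55,-2.09,0.49,-0.46,-0.52,0.0],[-1,-2.07,-2.78,0.65,-0.62,-0.69,0.0],[-1,-2.58,-3.48,0.81,-0.77,-0.86,0.0]]
--
[[-1,-0.94,-0.7,-0.56,-0.49,-0.55,0.0],[-1,-1.87,-1.39,-1.12,-0.97,-1.11,0.0],[-1,-2.81,-2.09,-1.68,-1.46,-1.66,0.0],[-1,-3.74,-2.78,-2.24,-1.95,-2.21,0.0],[-1,-4.68,-3.48,-2.8,-2.43,-2.77,0.0]]
--
```

View pics/w_after.png

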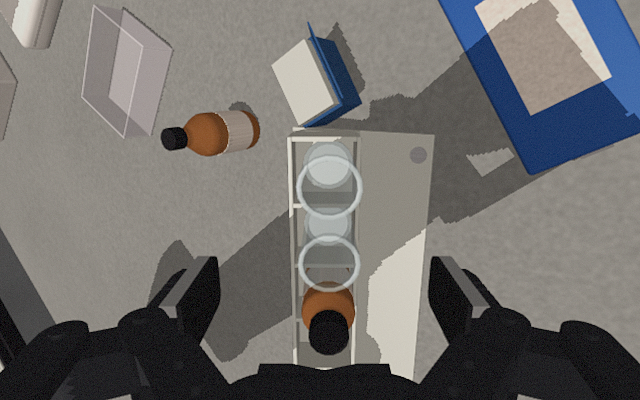

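>>> move_arm(increments=[[-1,-0.3,-0.4,0.1,-0.09,-0.1,0],[-1,-0.85,-1.15,0.27,-0.25,-0.28,0],[-1,-1.45,-1.95,0.45,-0.43,-0.48,0],[-1,-2.03,-2.73,0.63,-0.61,-0.67,0],[-1,-2.58,-3.48,0.81,-0.77,-0.86,0]])

```text
t: 30.68
tool_pos: [622.6, 147.0, 237.7]
ee_rot: [-2.5, -1.127, 0.246]
contact_force: [0.7, -0.3, 0.4]
width: 1.0
gripper_force: 0.0
```

>>> move_arm(increments=[[-1,-0.52,-0.7,0.16,-0.15,-0.17,0],[-1,-1.03,-1.39,0.32,-0.31,-0.35,0],[-1,-1.55,-2.09,0.49,-0.46,-0.52,0],[-1,-2.07,-2.78,0.65,-0.62,-0.69,0],[-1,-2.58,-3.48,0.81,-0.77,-0.86,0]])

```text
t: 31.1
tool_pos: [558.2, 60.2, 258.2]
ee_rot: [-2.587, -1.167, 0.194]
contact_force: [0.4, -0.4, -1.0]
width: 0.999
gripper_force: 0.0
```

>>> move_arm(increments=[[-1,-1.05,-0.78,-0.63,-0.55,-0.62,0],[-1,-2.1,-1.56,-1.26,-1.09,-1.24,0],[-1,-3.1,-2.3,-1.85,-1.61,-1.83,0],[-1,-4.0,-2.97,-2.39,-2.08,-2.37,0],[-1,-4.68,-3.48,-2.8,-2.43,-2.77,0]])

```text
t: 31.52
tool_pos: [439.5, -26.4, 186.6]
ee_rot: [-2.86, -1.291, 0.004]
contact_force: [1.2, -0.6, 0.1]
width: 1.002
gripper_force: 0.0
```

>>> move_arm(increments=[[-1,0,0,0,0,0,0],[-1,0,0,0,0,0,0],[-1,0,0,0,0,0,0],[-1,0,0,0,0,0,0],[-1,0,0,0,0,0,0]])

```text
t: 31.93
tool_pos: [444.7, -26.8, 191.0]
ee_rot: [-2.861, -1.291, -0.003]
contact_force: [0.4, 0.4, 0.3]
width: 1.001
gripper_force: 0.0
```

```bash
python3 - <<'E'
from plan import *
from scipy.optimize import least_squares
f=grab_frame("wrist"); cv2.imwrite("pics/w_sp.png",f["image"]); C=cloud(f).reshape(-1,3); C=C[np.isfinite(C).all(1)]
q=C[(abs(C[:,2]-100)<7)&(np.hypot(C[:,0]-443,C[:,1]+27)<34)]
r=least_squares(lambda a:np.hypot(q[:,0]-a[0],q[:,1]-a[1])-23,[443,-27],loss="soft_l1",f_scale=2); print("rim",len(q),r.x.round(1),q[:,2].mean(),np.std(np.hypot(q[:,0]-r.x[0],q[:,1]-r.x[1])))
p,R=cur();Rj=tool([0,0,-1],-41.5); print(p,(np.array([*r.x,55])-p)/25,np.rad2deg((Rj*R.inv()).as_rotvec())/5)
E
```

```text
rim 1667 [443.7 -25.9] 100.30169173317634 1.45028163409027
[444.5202579  -26.81545917 190.87041409] [-0.03150335  0.03775444 -5.43481656] [-0.03538391  0.00659055 -0.01365602]
```

>>> move_arm(increments=[[-1,-0.02,0.03,-0.4,0,0,0],[-1,-0.02,0.03,-1.0,0,0,0],[-1,-0.02,0.03,-1.7,0,0,0],[-1,-0.02,0.03,-2.4,0,0,0],[-1,-0.02,0.03,-3.1,0,0,0]])

```text
t: 32.4
tool_pos: [442.9, -26.0, 111.4]
ee_rot: [-2.861, -1.29, -0.001]
contact_force: [-0.3, 0.0, 0.6]
width: 1.004
gripper_force: 0.0
```

>>> move_arm(increments=[[-1,0,0,-0.7,0,0,0],[-1,0,0,-1.4,0,0,0],[-1,0,0,-1.9,0,0,0],[-1,0,0,-2.2,0,0,0],[-1,0,0,-2.32,0,0,0]])

```text
t: 32.82
tool_pos: [441.9, -25.7, 53.0]
ee_rot: [-2.859, -1.289, 0.002]
contact_force: [-0.0, 0.7, 1.2]
width: 1.003
gripper_force: 0.0
```

>>> move_arm(increments=[[-1,0,0,0,0,0,0],[-0.6,0,0,0,0,0,0],[-0.3,0,0,0,0,0,0],[0,0,0,0,0,0,0],[0.5,0,0,0,0,0,0]], squeeze=40)

```text
t: 33.23
tool_pos: [443.6, -26.3, 55.9]
ee_rot: [-2.862, -1.29, -0.004]
contact_force: [-0.0, 0.4, 3.8]
width: 0.586
gripper_force: 41.3
```

>>> move_arm(increments=[[1,0,0,0,0,0,0],[1,0,0,0,0,0,0],[1,0,0,0,0,0,0],[1,0,0,0,0,0,0],[1,0,0,0,0,0,0]])

```text
t: 33.65
tool_pos: [443.6, -26.3, 55.9]
ee_rot: [-2.862, -1.29, -0.004]
contact_force: [-1.4, 0.9, 5.8]
width: 0.584
gripper_force: 41.4
```

>>> move_arm(increments=[[1,0,0,0.2,0,0,0],[1,0,0,0.7,0,0,0],[1,0,0,1.4,0,0,0],[1,0,0,2.2,0,0,0],[1,0,0,3.0,0,0,0]])

```text
t: 34.07
tool_pos: [441.9, -26.0, 129.7]
ee_rot: [-2.86, -1.289, 0.001]
contact_force: [0.2, 0.6, -2.2]
width: 0.586
gripper_force: 41.9
```

>>> move_arm(increments=[[1,0,0,0.8,0,0,0],[1,0,0,1.6,0,0,0],[1,0,0,2.4,0,0,0],[1,0,0,3.1,0,0,0],[1,0,0,3.6,0,0,0]])

```text
t: 34.48
tool_pos: [442.9, -26.2, 221.2]
ee_rot: [-2.863, -1.29, -0.004]
contact_force: [0.2, -1.1, -1.5]
width: 0.582
gripper_force: 41.9
```

```bash
python3 - <<'E'
from plan import *
from fit import *
Rj=tool([0,0,-1],-41.5); M=rackR(-.725); Rr=tool(-M[:,2],-41.5); F3=np.array([486.2,165.9,35.1])-1.5*M[:,2]*0
p,R=cur(); print(p)
plan([(F3+M[:,2]*220,Rr)],1,start=(np.array([443.2,-26.5,219.5]),Rj),v=22,w=5)
E
```

```text
[442.92714645 -26.23684088 221.21842992]
[[1,0.5,0.48,0.02,0.4,0.45,0.0],[1,1.0,0.96,0.05,0.8,0.9,0.0],[1,1.5,1.43,0.07,1.19,1.35,0.0],[1,2.01,1.91,0.1,1.59,1.8,0.0],[1,2.51,2.39,0.12,1.99,2.25,0.0]]
[[1,0.5,0.48,0.02,0.4,0.45,0.0],[1,1.0,0.96,0.05,0.8,0.9,0.0],[1,1.5,1.43,0.07,1.19,1.35,0.0],[1,2.01,1.91,0.1,1.59,1.8,0.0],[1,2.51,2.39,0.12,1.99,2.25,0.0]]
--
```

>>> move_arm(increments=[[1,0.3,0.29,0.01,0.24,0.27,0],[1,0.8,0.76,0.04,0.63,0.72,0],[1,1.35,1.29,0.06,1.07,1.21,0],[1,1.95,1.86,0.09,1.55,1.75,0],[1,2.51,2.39,0.12,1.99,2.25,0]])

```text
t: 34.9
tool_pos: [506.0, 34.2, 222.4]
ee_rot: [-2.638, -1.188, 0.157]
contact_force: [0.5, -0.4, -1.6]
width: 0.584
gripper_force: 41.9
```

>>> move_arm(increments=[[1,0.6,0.57,0.03,0.48,0.54,0],[1,1.2,1.14,0.06,0.95,1.07,0],[1,1.75,1.67,0.08,1.39,1.57,0],[1,2.25,2.14,0.11,1.78,2.01,0],[1,2.51,2.39,0.12,1.99,2.25,0]])

```text
t: 35.32
tool_pos: [569.4, 94.0, 224.3]
ee_rot: [-2.41, -1.086, 0.292]
contact_force: [-0.9, -0.3, -1.9]
width: 0.584
gripper_force: 42.0
```

>>> move_arm(increments=[[1,0,0,0,0,0,0],[1,0,0,0,0,0,0],[1,0,0,0,0,0,0],[1,0,0,0,0,0,0],[1,0,0,0,0,0,0]])

```text
t: 35.73
tool_pos: [567.9, 93.1, 226.1]
ee_rot: [-2.413, -1.086, 0.29]
contact_force: [0.6, 0.6, -2.5]
width: 0.583
gripper_force: 42.0
```

```bash
python3 - <<'E'
from plan import *
from fit import *
M=rackR(-.725); Rr=tool(-M[:,2],-41.5); F=np.array([486.2,165.9,35.1])
p,R=cur(); o=manip.get_obs(); print(o["joints"].round(2),"local",((p-F)@M).round(2),"rot",np.rad2deg((Rr*R.inv()).as_rotvec()).round(2))
for n in("side","wrist"):
    f=grab_frame(n); C=cloud(f).reshape(-1,3);C=C[np.isfinite(C).all(1)]
    l=(C-F)@M; q=l[(l[:,2]>168)&(l[:,2]<205)&(np.hypot(l[:,0],l[:,1])<34)]
    if len(q)>30:
        r=least_squares(lambda a:np.hypot(q[:,0]-a[0],q[:,1]-a[1])-25,[0,0],loss="soft_l1",f_scale=1.5); print(n,"jar",len(q),r.x.round(2))
    C2=C[(C[:,2]>15)&(C[:,2]<95)&(abs(l[:,0])<60)&(l[:,1]>-230)&(l[:,1]<110)&(l[:,2]<50)]
    if len(C2)>300:
        rr=least_squares(lambda a:np.clip(racksdf((C2-a[:3])@rackR(a[3])),-6,8),[526.1,213.2,31.6,-.725],loss="soft_l1",f_scale=2,x_scale=[5,5,5,.05],diff_step=1e-4); a=rr.x; Mk=rackR(a[3]); print(n,"rack",len(C2),a.round(2),"F3 local",((a[:3]+Mk@[0,62,4]-F)@M).round(1))
E
```

```text
[-0.14  0.29  1.65  0.28  1.65  0.54] local [  0.73   0.33 220.11] rot [-0.16 -0.02  0.05]
side jar 173 [-0.29  0.54]
side rack 872 [526.05 211.86  30.79  -0.73] F3 local [-1.5  1.2 -0.1]
wrist jar 2317 [ 1.31 -0.31]
wrist rack 9042 [528.66 213.8   36.    -0.75] F3 local [ 1.6 -2.   4.1]
```

>>> move_arm(increments=[[1,-0.2,0.17,-0.45,0,0,0],[1,-0.45,0.4,-1.05,0,0,0],[1,-0.75,0.66,-1.74,0,0,0],[1,-1.0,0.88,-2.3,0,0,0],[1,-1.2,1.06,-2.78,0,0,0]])

```text
t: 36.25
tool_pos: [536.7, 120.5, 154.3]
ee_rot: [-2.411, -1.086, 0.293]
contact_force: [-0.1, 0.2, -2.6]
width: 0.584
gripper_force: 42.0
```

>>> move_arm(increments=[[1,-0.1,0.09,-0.24,0,0,0],[1,-0.3,0.26,-0.69,0,0,0],[1,-0.5,0.44,-1.16,0,0,0],[1,-0.7,0.62,-1.62,0,0,0],[1,-0.82,0.72,-1.9,0,0,0]])

```text
t: 36.67
tool_pos: [516.6, 138.4, 107.0]
ee_rot: [-2.411, -1.086, 0.292]
contact_force: [-0.1, 0.1, -1.5]
width: 0.586
gripper_force: 41.9
```

>>> move_arm(increments=[[1,-0.08,0.07,-0.19,0,0,0],[1,-0.16,0.14,-0.38,0,0,0],[1,-0.23,0.2,-0.53,0,0,0],[1,-0.29,0.25,-0.67,0,0,0],[1,-0.31,0.27,-0.72,0,0,0]])

```text
t: 37.08
tool_pos: [509.9, 144.7, 90.4]
ee_rot: [-2.412, -1.086, 0.29]
contact_force: [-1.2, 0.1, -1.6]
width: 0.586
gripper_force: 42.0
```

```bash
python3 - <<'E'
from plan import *
from fit import *
M=rackR(-.725); F=np.array([486.2,165.9,35.1])
p,R=cur(); o=manip.get_obs(); print("local",((p-F)@M).round(2),"f",(o["contact_force"]@M).round(1))
E
```

```text
local [ 0.1   0.13 63.8 ] f [ 0.   0.7 -1.9]
```

>>> move_arm(increments=[[1,-0.025,0.022,-0.06,0,0,0],[1,-0.05,0.044,-0.115,0,0,0],[1,-0.075,0.066,-0.173,0,0,0],[1,-0.1,0.088,-0.23,0,0,0],[1,-0.1,0.088,-0.23,0,0,0]])

```text
t: 37.5
tool_pos: [507.4, 146.8, 84.7]
ee_rot: [-2.412, -1.086, 0.291]
contact_force: [0.4, -0.3, -2.2]
width: 0.587
gripper_force: 42.0
```

>>> move_arm(increments=[[1,0,0,0,0,0,0],[1,-0.01,0.009,-0.023,0,0,0],[1,-0.022,0.02,-0.052,0,0,0],[1,-0.022,0.02,-0.052,0,0,0],[1,-0.022,0.02,-0.052,0,0,0]])

```text
t: 37.92
tool_pos: [507.0, 147.3, 83.7]
ee_rot: [-2.412, -1.086, 0.29]
contact_force: [-0.2, 1.0, -1.5]
width: 0.585
gripper_force: 42.0
```

>>> move_arm(increments=[[1,-0.01,0.009,-0.023,0,0,0],[1,-0.015,0.013,-0.035,0,0,0],[1,-0.015,0.013,-0.035,0,0,0],[1,-0.015,0.013,-0.035,0,0,0],[1,-0.015,0.013,-0.035,0,0,0]])

```text
t: 38.33
tool_pos: [506.7, 147.6, 82.8]
ee_rot: [-2.412, -1.086, 0.29]
contact_force: [-0.8, 0.1, -2.1]
width: 0.586
gripper_force: 42.0
```

```bash
python3 - <<'E'
from plan import *
from fit import *
M=rackR(-.725); F=np.array([486.2,165.9,35.1])
p,R=cur(); o=manip.get_obs(); print("local",((p-F)@M).round(2),"f",(o["contact_force"]@M).round(1))
E
```

```text
local [ 0.08  0.12 55.04] f [-0.5  0.4 -2.2]
```

>>> move_arm(increments=[[1,-0.01,0.009,-0.023,0,0,0],[1,-0.015,0.013,-0.035,0,0,0],[1,-0.015,0.013,-0.035,0,0,0],[1,-0.015,0.013,-0.035,0,0,0],[1,-0.015,0.013,-0.035,0,0,0]])

```text
t: 38.75
tool_pos: [506.4, 147.9, 82.0]
ee_rot: [-2.412, -1.087, 0.29]
contact_force: [0.8, 0.5, -0.7]
width: 0.584
gripper_force: 42.0
```

>>> move_arm(increments=[[1,-0.01,0.009,-0.023,0,0,0],[1,-0.015,0.013,-0.035,0,0,0],[1,-0.015,0.013,-0.035,0,0,0],[1,-0.015,0.013,-0.035,0,0,0],[1,-0.015,0.013,-0.035,0,0,0]])

```text
t: 39.17
tool_pos: [506.5, 148.1, 82.0]
ee_rot: [-2.413, -1.087, 0.289]
contact_force: [-0.4, -2.0, 4.9]
width: 0.586
gripper_force: 42.5
```

```bash
python3 - <<'E'
from plan import *
from fit import *
M=rackR(-.725); F=np.array([486.2,165.9,35.1])
p,R=cur(); o=manip.get_obs(); print("local",((p-F)@M).round(2),"f",(o["contact_force"]@M).round(1))
E
```

```text
local [ 0.07 -0.14 54.09] f [1.5 1.7 4.7]
```

>>> move_arm(increments=[[1,0,0,0,0,0,0],[-0.2,0,0,0,0,0,0],[-0.4,0,0,0,0,0,0],[-0.6,0,0,0,0,0,0],[-0.8,0,0,0,0,0,0]])

```text
t: 39.58
tool_pos: [505.3, 148.5, 80.5]
ee_rot: [-2.412, -1.086, 0.291]
contact_force: [0.8, 1.2, -0.3]
width: 0.898
gripper_force: 0.0
```

>>> move_arm(increments=[[-1,0,0,0,0,0,0],[-1,0,0,0,0,0,0],[-1,0,0,0,0,0,0],[-1,0,0,0,0,0,0],[-1,0,0,0,0,0,0]])

```text
t: 40.0
tool_pos: [505.9, 148.3, 81.0]
ee_rot: [-2.412, -1.087, 0.29]
contact_force: [-0.0, 0.3, -0.3]
width: 1.002
gripper_force: 0.0
```

>>> move_arm(increments=[[-1,0.15,-0.13,0.35,0,0,0],[-1,0.4,-0.35,0.92,0,0,0],[-1,0.75,-0.66,1.73,0,0,0],[-1,1.2,-1.06,2.77,0,0,0],[-1,1.6,-1.41,3.7,0,0,0]])

```text
t: 40.42
tool_pos: [546.5, 112.4, 175.4]
ee_rot: [-2.413, -1.087, 0.29]
contact_force: [1.1, -0.7, 1.6]
width: 1.002
gripper_force: 0.0
```

>>> move_arm(increments=[[-1,0.4,-0.35,0.9,0,0,0],[-1,0.7,-0.6,1.6,0,0,0],[-1,0.9,-0.8,2.1,0,0,0],[-1,1.0,-0.88,2.31,0,0,0],[-1,1.0,-0.88,2.31,0,0,0]])

```text
t: 40.83
tool_pos: [571.9, 90.5, 232.8]
ee_rot: [-2.414, -1.087, 0.287]
contact_force: [-0.1, 0.4, 0.3]
width: 1.0
gripper_force: 0.0
```

```bash
python3 - <<'E'
from plan import *
from fit import *
M=rackR(-.725); F0=np.array([609.8,304.7,35.1])
f=grab_frame("wrist"); cv2.imwrite("pics/w_end.png",f["image"])
C=cloud(f).reshape(-1,3);C=C[np.isfinite(C).all(1)]; l=(C-F0)@M
for k in range(5):
    d=l-[0,62*k,0]; q=d[(d[:,2]>60)&(d[:,2]<115)&(np.hypot(d[:,0],d[:,1])<32)]; print(k,len(q),"ztop",np.percentile(q[:,2],[50,95,99]).round(1) if len(q) else 0,q.mean(0).round(1) if len(q) else 0)
g=grab_frame("top"); cv2.imwrite("pics/end.png",np.hstack([cv2.resize(g["image"][90:300,140:520],(760,420))]))
o=manip.get_obs();print(o["t"],o["tool_pos"])
E
```

```text
0 0 ztop 0 0
1 1460 ztop [ 98.9 100.7 101.3] [-4.3  7.9 91.6]
2 3001 ztop [109.7 111.5 112.1] [-3.2 -0.9 98.2]
3 2067 ztop [ 98.  100.5 101.2] [ 0.   2.  89.7]
4 2541 ztop [ 89.8 100.3 100.8] [-3.8  0.4 86.9]
40.9333 [570.25036996  91.20075047 230.28792132]
```

View pics/w_end.png

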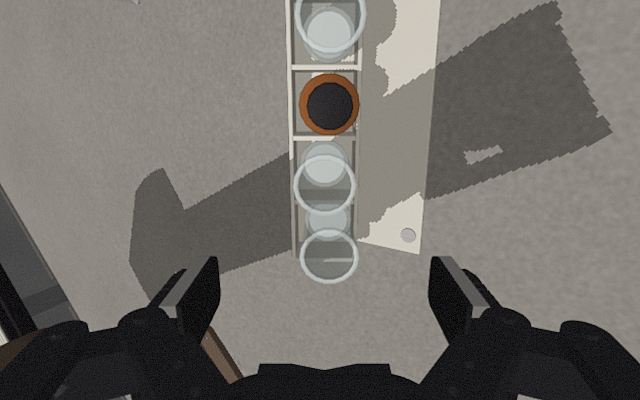

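View pics/end.png

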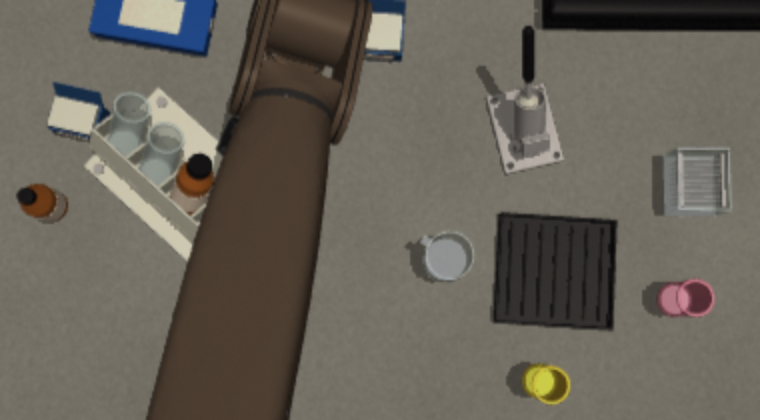

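The pictures show all five pockets filled: the wrist view has pocket 3's jar at (324,185), and the top view has pocket 0's jar at (130,120). Jar tops sit at 100 mm above the pocket floor, the brush is back in its stand at (528,80), and the tray is empty.

```bash
python3 -c "
from rig import job_done
print(job_done())"
```

```text
the job is handed in; nothing more can be done
None
```

The job is handed in: the wash jar got two full strokes to the bottom, the brush is back in its stand, and the scrubbed jar is in pocket 0 and the spare in pocket 3, both lowered until they touched the floor, at about 41 s on the clock; no verdict came back.

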